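# Unstack the archive tray pile

## Robot

A 6-joint arm with a two-finger parallel gripper is mounted at the origin on the work surface. World frame = base frame: x ahead of the robot, y to its left, z up, the work surface at z = 0. Lengths are in m, angles in degrees, forces in N, time in s.
With the tool pointing down it reaches from about 0.375 to 0.825 m from the base axis. Payload 5.5 kg.
Tool frame: the origin (TCP) lies midway between the tips of the shut fingers; the grasp point (between the pads) lies 19 mm behind it; z points along the fingers, y is the direction in which the jaws open and shut (so a half turn about z gives the same grasp; the last joint's range is limited). The gripper opens to 85 mm and grips with 20 to 120 N. Pads are 22 mm wide; open, the fingers measure 114 mm over their backs; the gripper's body (76 mm by 85 mm) begins 54 mm behind the grasp point. The pads swing forward as they close: fully open they stand 13 mm farther back than shut.
Start: joints at [-72.078, 17.962, -2.699, 69.339, 0, 90], TCP at [0.185, -0.571, 0.231] pointing down, gripper open.
Joint ranges: [-152.73, 152.73], [-39.44, 99.34], [-58.76, 71.6], [-118.89, 123.64], [-81.53, 83.1], [-180, 180]. Speed limits (degrees/s): [136.94, 136.94, 172.46, 180, 180, 180].

## Interface

Orientations are given as a 3x3 rotation matrix whose columns are the frame's x, y, z axes.
In Python, from plant import env gives the robot as it stands.
- The arm moves only by the shell command python3 -m jog 'ROWS' [OPENING] [FORCE]. ROWS is JSON, a list of rows, each a list of 6 numbers: the shift along the world's x, y, z normalised to -1 to 1, where 1 is 15 cm, then the turn, a rotation vector about the world's x, y, z normalised to -1 to 1, where 1 is pi/2 rad. A call has 1 to 10 rows; each row is the pose to reach, as a shift and turn from the pose commanded when the call began; what a row does not reach only later rows make up. A row lasts 1/8 s, in which the tool goes at most 62.5 mm and 10.7 degrees, less where a joint would pass 70% of its speed; a pose out of reach is approached as far as the arm can. A call with a number of a shift or a turn outside -1 to 1 is refused whole. A call with a gripper value outside its range is refused whole. OPENING is the closure, from 0 (fully open) to 1 (shut), set as the call begins (- or left out, the last holds). The fingers move at their own pace and stop on an object; FORCE is the grip in N (left out, the last holds). Time passes only in rows, so rows that repeat a pose let the fingers close. It gives the time, the measured TCP pose, the force and the opening at its end, in the units of the state.
- env.read_state(): the state, without advancing time (a new reading comes with each control period).
- env.snapshot(name): name is "scene" or "top" or "wrist"; returns a dict with "image" (420x560x3 uint8, red, green, blue), "mtx" (3x3 intrinsics, pixels), "eye" and "attitude" of the camera in the world. Camera axes: x right, y down, z forward; pixel columns grow to the right and rows downward; lengths in m; the calibration is good to about 2 mm. A picture is of the moment at which its call begins. There is no depth.
- env.hand_in(): hands the job in, once; it reports no verdict.
The state is a dict: "t": time; "q": joint angles; "dq": joint speeds; "joint_torque": joint torques, N m; "tool_pos": TCP position; "eef_rot": TCP orientation; "force": force on the tool from outside, world axes, zero at the start; "wrist_torque": the same for the moment, N m; "opening": finger opening in m.
Only numpy, scipy, OpenCV 4.12 (cv2) and the standard library are available. Lean on these libraries where they do the work, as an engineer would, in place of code of your own. Each camera call takes 0.05 s, during which the arm holds its last target.

## Task

Take the stack on the desk apart and put each piece away, upright and gently without dropping it: the opal jar in the middle of the round cork coaster, the green marble weight in the middle of the yellow card pile, the lime cassette tray onto the white base with its corner pins dropped fully into the sockets, and the steel slide rack in the middle of the blue mat, lying lengthwise along it. Leave the amber bottle and the red cup where they stand.

Things in the scene. Friction and masses are not known exactly. Their poses are not given: they have to be found in the camera images.
- jar_center (a point): Squat round opal-white glass ointment jar with a pale grey screw lid, closed, 54 mm across and 46 mm high, on top of the stack at the start (it stands on the marble weight). Point: its centre, 23 mm above its underside; z up.
- weight_center (a point): Green veined marble block weight, 76 mm (x) by 46 mm (y) by 44 mm high, second from the top (under the jar, on the lime tray). Point: its centre, 22 mm above its underside; x along its length, z up.
- tray_center (a point): Lime-green cassette tray, a closed-sided block 110 mm (x) by 60 mm (y) by 30 mm high filled flush with cassettes, third from the top. From its underside four round tapered pins, 9 mm across, stick down 8 mm at x = +-42 mm, y = +-13 mm from its middle; at the start they sit loosely in the four sockets of the steel rack below, so it lifts straight up. Point: centre of the block, 15 mm above its underside (pins not counted); x along its length, z up; same after a half turn.
- rack_center (a point): Steel slide rack, a block 140 mm (x) by 52 mm (y) by 40 mm high, bottom of the stack, standing on the desk; its ends show beyond the lime tray. Four 15 mm square sockets, 12 mm deep, in its top as in the white base. Point: its centre, 20 mm above its underside; x along its length, z up; same after a half turn.
- coaster_top (a point): Round cork coaster fixed on the desk, 90 mm across, 5 mm thick: the jar's place. Point: middle of its top face.
- cards_top (a point): Pale yellow pile of blank cards fixed on the desk, 148 mm (x) by 105 mm (y), 10 mm high: the marble weight's place. Point: middle of its top face; x along its length.
- dock_top (a point): White base block fixed on the desk, 126 mm (x) by 52 mm (y) by 24 mm high, the lime tray's place. In its top are four 15 mm square sockets, 12 mm deep, at x = +-42 mm, y = +-13 mm, that take the tray's pins with 3 mm of play all round; seated, the tray's underside lies on the block's top. Point: middle of its top face; x along its length; same after a half turn.
- mat_top (a point): Blue rectangular mat fixed on the desk, 156 mm (x) by 76 mm (y), 3 mm thick: the steel rack's place. Point: middle of its top face; x along its length.
- bottle: Bystander: amber bottle with a black cap, 54 mm across, 105 mm high, loose on the desk. Origin at the centre of its underside, z up.
- cup: Bystander: empty red plastic cup, 68 mm across, 85 mm high, loose on the desk. Origin at the centre of its underside, z up.
Not all that is in view belongs to the job. What is meant by the part that bears tray_center is not pink or purple, and is the smaller of those in its own colour.

How it is judged:
By the outcome, as a careful person would: the job done as asked, in the order asked, and still so for the second after the job is handed in, with the robot touching nothing.
It also fails if it takes over 115 s, if anything falls off the work surface, if the arm or the gripper's body presses on something with over 40 N, if the wrist force passes 120 N, or if a joint passes its speed limit or range.

## Working session

There is one attempt and no reset: what is moved stays moved. The work goes in short steps, Python scripts to look and compute and a shell command to move; the robot and the scene stay as the last step left them, time stands still between calls to the robot, and variables do not carry over. Pictures are saved under pics/ and viewed, and the job is handed in when it is done.

```bash
ls; mkdir -p pics; python3 - <<'E'
from plant import env
import cv2,numpy as np
s=env.read_state()
print(s['t'],s['tool_pos'],s['eef_rot'],s['force'],s['opening'])
for n in['scene','top','wrist']:
    d=env.snapshot(n)
    cv2.imwrite(f'pics/{n}0.png',d['image'][:,:,::-1])
    np.savez(f'pics/{n}0.npz',**d)
    print(n,d['mtx'],d['eye'],d['attitude'])
E
```

```text
pics
0.0 [ 0.18444173 -0.57032326  0.23040744] [[ 9.51499223e-01  3.07650679e-01 -5.36854743e-04]
 [ 3.07651147e-01 -9.51497717e-01  1.69331109e-03]
 [ 1.01322445e-05 -1.77634817e-03 -9.99998422e-01]] [ 0.3227728  -0.21846281  0.57242086] 0.08552962999642622
scene [[428.04129611   0.         282.14324451]
 [  0.         428.04129611 206.28554584]
 [  0.           0.           1.        ]] [0.89436986 0.42334156 1.07683803] [[-0.6554996   0.63472911 -0.4091934 ]
 [ 0.7551607   0.55611403 -0.34708716]
 [ 0.00725186 -0.53652227 -0.843855  ]]
top [[484.16830666   0.         278.89949691]
 [  0.         484.16830666 206.90991555]
 [  0.           0.           1.        ]] [0.37970965 0.04827922 1.45572881] [[-0.0113205  -0.99827741  0.05756794]
 [-0.9999225   0.01100329 -0.00582417]
 [ 0.0051807  -0.05762941 -0.9983246 ]]
wrist [[363.74846655   0.         282.24101553]
 [  0.         363.74846655 202.51683474]
 [  0.           0.           1.        ]] [ 0.26465375 -0.54516468  0.37312105] [[ 0.30705772 -0.89948348 -0.31087784]
 [-0.95168902 -0.29086092 -0.0984273 ]
 [-0.00188848  0.32608189 -0.94533964]]
```

View pics/scene0.png

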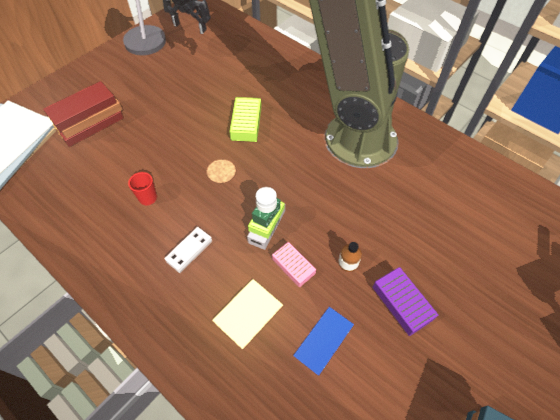

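View pics/top0.png

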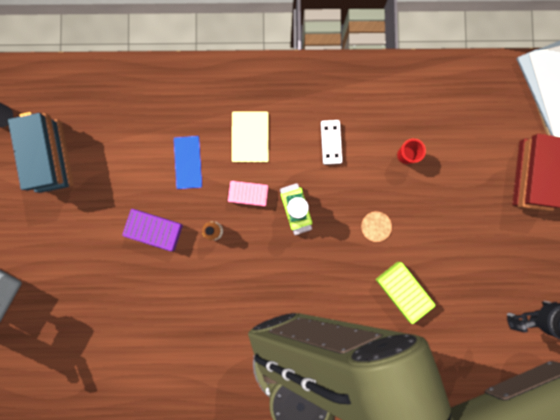

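Candidates for the tray in the top view are lime under the weight (297,215), a larger lime block (405,292), pink (248,194) and purple (152,230). By the description it is the smaller lime one, in the stack. I'll check that in close crops.

```bash
python3 - <<'E'
import cv2
a=cv2.imread('pics/top0.png'); s=cv2.imread('pics/scene0.png')
cv2.imwrite('pics/c1.png',cv2.resize(a[95:335,160:440],None,fx=2.5,fy=2.5,interpolation=cv2.INTER_CUBIC))
cv2.imwrite('pics/c2.png',cv2.resize(a[170:250,250:350],None,fx=7,fy=7,interpolation=cv2.INTER_CUBIC))
cv2.imwrite('pics/c3.png',cv2.resize(s[180:260,220:310],None,fx=7,fy=7,interpolation=cv2.INTER_CUBIC))
E
```

```text
(no output)
```

View pics/c1.png

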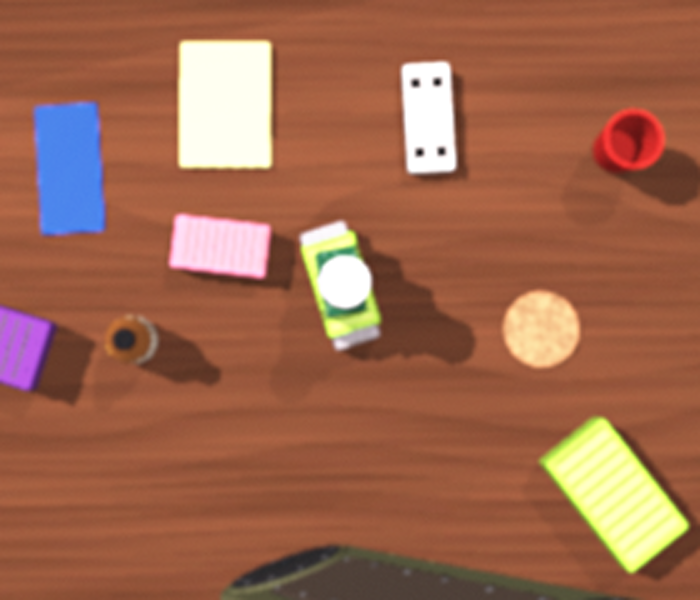

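View pics/c2.png

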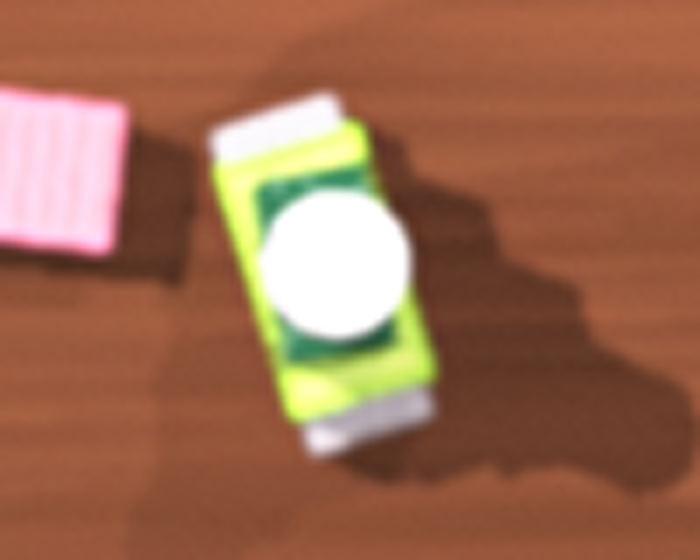

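View pics/c3.png

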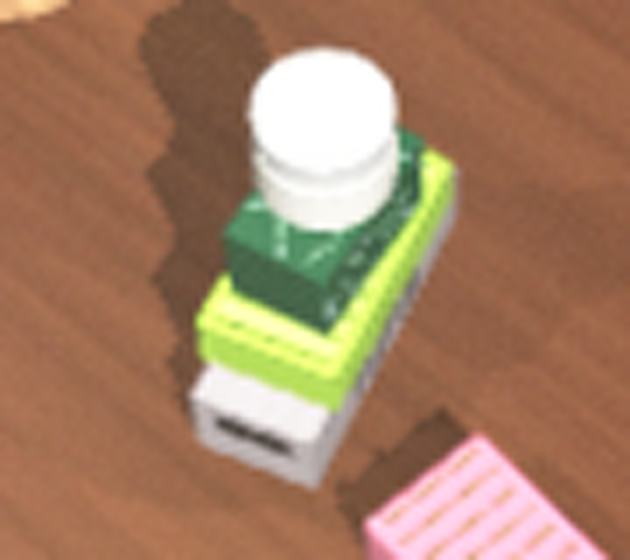

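```bash
cat > h.py <<'E'
import numpy as np,cv2
def load(f): return dict(np.load(f))
def ray(d,u,v,z):
    r=d['attitude']@np.linalg.inv(d['mtx'])@np.array([u,v,1.])
    return d['eye']+r*(z-d['eye'][2])/r[2]
def proj(d,p):
    c=d['attitude'].T@(np.asarray(p)-d['eye']); c=d['mtx']@c; return c[:2]/c[2]
def blob(d,roi,f,z,ratio=True):
    x0,y0,x1,y1=roi
    im=cv2.resize(np.ascontiguousarray(d['image'][y0:y1,x0:x1]),None,fx=6,fy=6,interpolation=cv2.INTER_CUBIC).astype(int)
    R,G,B=im[...,0],im[...,1],im[...,2]
    m=f(R,G,B).astype(np.uint8)
    n,l,st,c=cv2.connectedComponentsWithStats(m)
    k=1+np.argmax(st[1:,4]); cs,_=cv2.findContours((l==k).astype(np.uint8),0,2)
    c=max(cs,key=cv2.contourArea)[:,0,:].astype(float)
    P=np.array([ray(d,x0+(u+.5)/6-.5,y0+(v+.5)/6-.5,z)[:2] for u,v in c])
    (cx,cy),(w,h),a=cv2.minAreaRect((P*1000).astype(np.float32))
    if w<h: a+=90;w,h=h,w
    a=(a+90)%180-90
    return np.round([cx,cy,w,h,a],1)
E
python3 - <<'E'
from h import *
t=load('pics/top0.npz');s=load('pics/scene0.npz')
yel=lambda R,G,B:(R>200)&(G>200)&(B>130)
blu=lambda R,G,B:(B>R+60)
wh=lambda R,G,B:(R>190)&(G>190)&(B>190)
cork=lambda R,G,B:(R>190)&(G>130)
lime=lambda R,G,B:(G>B+90)&(G>150)
grn=lambda R,G,B:(G>R+25)&(G<150)
print('jar',blob(t,(270,180,330,240),wh,.16),blob(s,(250,180,285,215),wh,.16))
print('lime',blob(t,(270,180,330,240),lime,.07))
print('cards',blob(t,(220,100,280,175),yel,.01),blob(s,(205,270,290,355),yel,.01))
print('mat',blob(t,(165,125,210,200),blu,.003),blob(s,(285,300,360,380),blu,.003))
print('dock',blob(t,(310,110,355,175),wh,.024),blob(s,(155,220,220,280),wh,.024))
print('coast',blob(t,(350,205,400,250),cork,.005),blob(s,(195,150,245,190),cork,.005))
print('bottle',ray(t,160+125/2.5,95+340/2.5,.105), 'cup',ray(t,160+633/2.5,95+138/2.5,.085))
# rack ends in c2
for n,z,P in[('rack',.04,[(210,130),(335,93),(435,408),(312,455)]),('tray',.07,[(215,172),(360,122),(438,378),(290,420)]),('wt',.114,[(258,186),(358,168),(397,345),(288,362)])]:
    print(n,np.round([ray(t,250+x/7,170+y/7,z)[:2]*1000 for x,y in P]).tolist())
for n,z,P in[('pink',.03,[(172,215),(270,225),(265,277),(170,268)])]:
    print(n,np.round([ray(t,160+x/2.5,95+y/2.5,z)[:2]*1000 for x,y in P]).tolist())
E
```

```text
jar [452.9  -8.8  56.2  56.1  44.3] [460.8   1.8  79.2  52.8  49.3]
lime [455.5  -8.7 111.6  66.1  16.7]
cards [ 6.774e+02  1.259e+02  1.539e+02  1.108e+02 -6.000e-01] [ 6.768e+02  1.277e+02  1.510e+02  1.089e+02 -6.000e-01]
mat [602.4 314.4 157.1  77.2   3.4] [601.1 315.9 156.1  76.4   3.4]
dock [ 656.6 -117.9  131.6   57.9    2.3] [ 656.4 -113.4  130.4   62.5    2.2]
coast [ 402.1 -250.3   92.6   91.8   62.7] [ 400.3 -249.6   92.5   91.5    6.1]
bottle [0.39252901 0.23299584 0.105     ] cup [ 0.61692987 -0.34554346  0.085     ]
rack [[515.0, 36.0], [530.0, -16.0], [398.0, -56.0], [379.0, -5.0]]
tray [[495.0, 35.0], [515.0, -25.0], [410.0, -56.0], [393.0, 5.0]]
wt [[486.0, 18.0], [492.0, -22.0], [422.0, -36.0], [416.0, 7.0]]
pink [[540.0, 187.0], [527.0, 71.0], [466.0, 78.0], [477.0, 190.0]]
```

Stack crop c2 shows the lime tray (centre about 297,209) between the grey rack ends, with the weight and white jar on it. At about 110×60 mm it is the smaller lime block, so that's confirmed. Moving over the stack now.

```bash
python3 -m jog '[[0.15,0.31,0.06,0,0,0],[0.3,0.62,0.13,0,0,0],[0.45,0.93,0.13,0,0,0]]' 0
python3 -m jog '[[0.15,0.31,0,0,0,0],[0.3,0.62,0,0,0,0],[0.45,0.93,0,0,0,0]]'
python3 -m jog '[[0.15,0.31,0,0,0,0],[0.3,0.62,0,0,0,0],[0.45,0.93,0,0,0,0]]'
python3 -m jog '[[0.15,0.31,0,0,0,0],[0.3,0.62,0,0,0,0],[0.35,0.75,0,0,0,0],[0.35,0.75,0,0,0,0]]'
python3 - <<'E'
from plant import env
import cv2,numpy as np
for n in['top','wrist']:
    d=env.snapshot(n)
    cv2.imwrite(f'pics/{n}1.png',d['image'][:,:,::-1]);np.savez(f'pics/{n}1.npz',**d)
E
```

```text
t: 0.52
tool_pos: [0.2528, -0.4304, 0.2513]
eef_rot: [[0.952, 0.307, 0.001], [0.307, -0.952, -0.001], [0.0, 0.001, -1.0]]
force: [-0.3, 0.1, 0.4]
opening: 0.0855
t: 0.9
tool_pos: [0.32, -0.2903, 0.2507]
eef_rot: [[0.952, 0.307, 0.0], [0.307, -0.952, -0.0], [0.0, 0.0, -1.0]]
force: [0.6, 0.2, -1.3]
opening: 0.0854
t: 1.27
tool_pos: [0.3875, -0.1508, 0.2508]
eef_rot: [[0.952, 0.308, 0.0], [0.308, -0.952, -0.0], [0.0, 0.0, -1.0]]
force: [1.5, -0.1, 0.1]
opening: 0.0855
t: 1.78
tool_pos: [0.4398, -0.0387, 0.2505]
eef_rot: [[0.951, 0.311, -0.001], [0.311, -0.951, 0.0], [-0.001, -0.0, -1.0]]
force: [-0.4, -0.9, 0.1]
opening: 0.0851
```

View pics/wrist1.png

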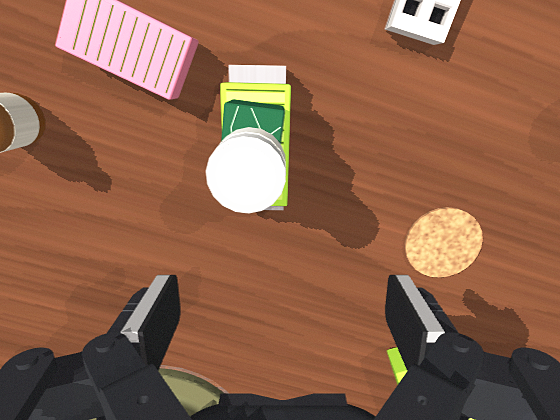

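Wrist view: jar lid centred about (246,173), weight behind it, tray square with the tool, coaster at (444,242). Computing positions.

```bash
cat >> h.py <<'E'
def snap(n,k):
    from plant import env
    d=env.snapshot(n); cv2.imwrite(f'pics/{n}{k}.png',d['image'][:,:,::-1]);np.savez(f'pics/{n}{k}.npz',**d); return d
E
python3 - <<'E'
from h import *
w=load('pics/wrist1.npz')
print('jar',ray(w,246,173,.16)*1000)
cork=lambda R,G,B:(R>190)&(G>130)
print(blob(w,(395,200,495,285),cork,.005))
for n,z,P in[('tray',.07,[(221,84),(291,85),(287,207)]),('wt',.114,[(227,101),(284,107),(222,141)]),('rack',.04,[(229,65),(286,66)])]:
    print(n,np.round([ray(w,x,y,z)[:2]*1000 for x,y in P],1).tolist())
E
```

```text
jar [455.11831465  -9.67738371 160.        ]
[ 401.8 -251.    90.2   89.9  -81. ]
tray [[498.1, 33.5], [515.6, -23.0], [410.4, -54.0]]
wt [[490.8, 19.8], [499.7, -21.7], [461.0, 15.7]]
rack [[514.2, 35.2], [529.4, -14.3]]
```

```bash
python3 -m jog '[[0.1,0.195,-0.1,0,0,0],[0.1,0.195,-0.3,0,0,0],[0.1,0.195,-0.5,0,0,0],[0.1,0.195,-0.7,0,0,0],[0.1,0.195,-0.85,0,0,0],[0.1,0.195,-0.9,0,0,0],[0.1,0.195,-0.9,0,0,0]]' 0
python3 -m jog '[[0,0,0,0,0,0],[0,0,0,0,0,0],[0,0,0,0,0,0],[0,0,0,0,0,0],[0,0,0,0,0,0],[0,0,0,0,0,0]]' 1 30
python3 - <<'E'
from h import *
snap('wrist',2);snap('scene',2)
E
```

```text
t: 2.75
tool_pos: [0.4544, -0.0113, 0.1159]
eef_rot: [[0.952, 0.307, -0.001], [0.307, -0.952, -0.0], [-0.001, -0.0, -1.0]]
force: [0.7, 0.1, 0.3]
opening: 0.0853
t: 3.5
tool_pos: [0.4555, -0.0106, 0.1169]
eef_rot: [[0.951, 0.308, 0.002], [0.308, -0.951, -0.0], [0.002, 0.001, -1.0]]
force: [-0.6, 1.0, 5.4]
opening: 0.0533
```

View pics/wrist2.png

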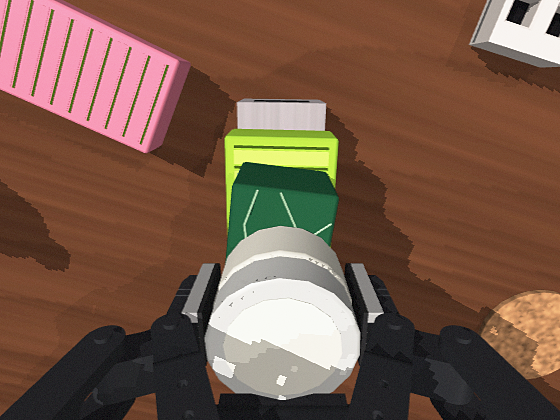

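Jar is between the pads at 53 mm. Lifting gently.

```bash
python3 -m jog '[[0,0,0.05,0,0,0],[0,0,0.12,0,0,0],[0,0,0.25,0,0,0],[0,0,0.4,0,0,0],[0,0,0.4,0,0,0]]'
python3 - <<'E'
from h import *
snap('wrist',3);snap('scene',3)
E
```

```text
t: 4.22
tool_pos: [0.4562, -0.0107, 0.1777]
eef_rot: [[0.951, 0.308, 0.004], [0.308, -0.951, -0.0], [0.004, 0.001, -1.0]]
force: [-0.0, -0.1, -1.9]
opening: 0.0536
```

View pics/wrist3.png

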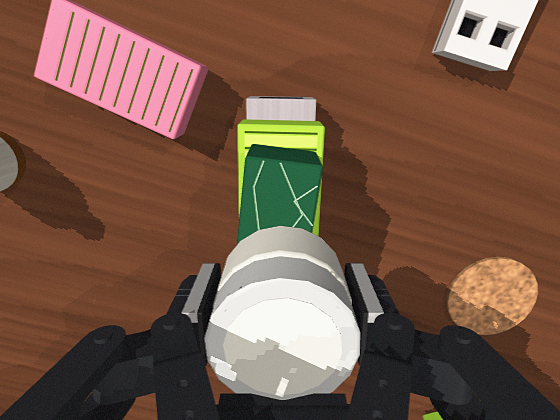

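View pics/scene3.png

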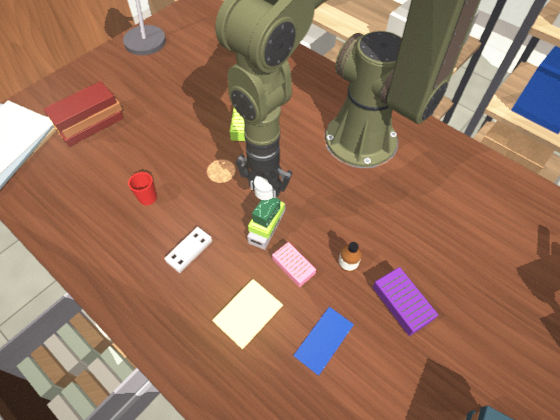

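```bash
python3 - <<'E'
from h import *
from plant import env
s=env.read_state(); w=load('pics/wrist3.npz')
tp=s['tool_pos']
for v in(330,337,344): print(v,(ray(w,282,v,tp[2]+.044)-tp)*1000)
# expected lid outline if jar centred at tool, r=26
c=tp+[0,0,.044]
for r in (.025,.027):
  P=np.array([proj(w,c+r*np.array([np.cos(a),np.sin(a),0])) for a in np.linspace(0,6.28,60)])
  print(r,P.min(0),P.max(0))
E
python3 -c "
import cv2
a=cv2.imread('pics/wrist3.png')[215:410,190:375]
cv2.imwrite('pics/c4.png',cv2.resize(a,None,fx=3,fy=3))"
```

```text
330 [ 5.712571    1.06207361 44.        ]
337 [ 3.03086277  0.19736586 44.        ]
344 [ 0.30857298 -0.68042728 44.        ]
0.025 [205.66960722 279.25055798] [353.8764668  401.10721098]
0.027 [199.70670951 273.65766366] [359.83683292 405.35831987]
```

View pics/c4.png

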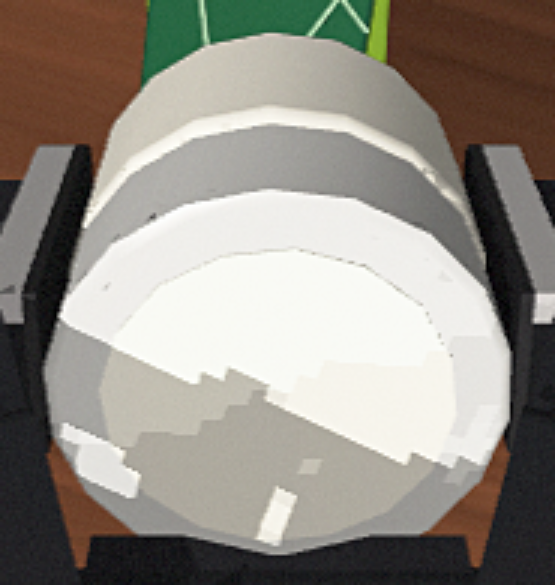

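```bash
python3 -m jog '[[-0.04,-0.15,0,0,0,0],[-0.09,-0.4,0,0,0,0],[-0.16,-0.7,-0.05,0,0,0],[-0.25,-1,-0.15,0,0,0],[-0.27,-1,-0.2,0,0,0]]'
python3 -m jog '[[-0.05,-0.2,0,0,0,0],[-0.09,-0.4,0,0,0,0],[-0.1,-0.6,0,0,0,0],[-0.1,-0.6,-0.1,0,0,0],[-0.1,-0.6,-0.2,0,0,0],[-0.1,-0.6,-0.2,0,0,0]]'
python3 - <<'E'
from h import *
snap('wrist',4)
E
```

```text
t: 4.95
tool_pos: [0.4123, -0.1624, 0.1441]
eef_rot: [[0.953, 0.303, -0.003], [0.303, -0.953, 0.0], [-0.002, -0.001, -1.0]]
force: [-0.5, 0.6, -1.5]
opening: 0.0535
t: 5.7
tool_pos: [0.3977, -0.2486, 0.1137]
eef_rot: [[0.951, 0.309, -0.003], [0.309, -0.951, 0.003], [-0.002, -0.004, -1.0]]
force: [0.1, 0.5, -0.8]
opening: 0.0531
```

View pics/wrist4.png

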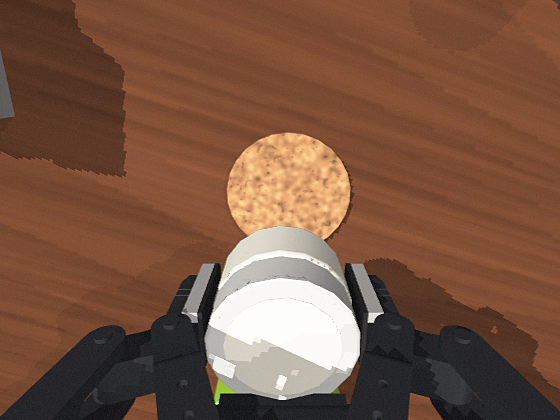

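```bash
python3 -m jog '[[0.023,-0.013,-0.15,0,0,0],[0.023,-0.013,-0.35,0,0,0],[0.023,-0.013,-0.5,0,0,0],[0.023,-0.013,-0.58,0,0,0],[0.023,-0.013,-0.62,0,0,0],[0.023,-0.013,-0.62,0,0,0]]'
python3 -m jog '[[0,0,-0.02,0,0,0],[0,0,-0.04,0,0,0],[0,0,-0.06,0,0,0],[0,0,-0.06,0,0,0]]'
```

```text
t: 6.5
tool_pos: [0.4028, -0.2526, 0.0231]
eef_rot: [[0.951, 0.308, 0.0], [0.308, -0.951, -0.0], [0.0, 0.0, -1.0]]
force: [-0.0, 0.3, -2.2]
opening: 0.0532
t: 7.0
tool_pos: [0.4024, -0.2525, 0.0136]
eef_rot: [[0.951, 0.308, -0.0], [0.308, -0.951, 0.0], [-0.0, -0.0, -1.0]]
force: [-0.7, -0.1, -1.3]
opening: 0.0536
```

```bash
python3 -m jog '[[-0.01,0.01,-0.01,0,0,0],[-0.01,0.01,-0.02,0,0,0],[-0.01,0.01,-0.03,0,0,0],[-0.01,0.01,-0.03,0,0,0]]'
python3 -m jog '[[0,0,-0.007,0,0,0],[0,0,-0.007,0,0,0]]'
```

```text
t: 7.5
tool_pos: [0.401, -0.251, 0.0092]
eef_rot: [[0.951, 0.308, -0.0], [0.308, -0.951, 0.0], [-0.0, -0.0, -1.0]]
force: [0.3, -0.4, -1.1]
opening: 0.0534
t: 7.75
tool_pos: [0.401, -0.2511, 0.0082]
eef_rot: [[0.951, 0.308, -0.0], [0.308, -0.951, 0.0], [-0.0, -0.0, -1.0]]
force: [1.0, -0.1, -1.5]
opening: 0.0531
```

```bash
python3 -m jog '[[0,0,-0.007,0,0,0],[0,0,-0.007,0,0,0]]'
python3 -m jog '[[0,0,-0.007,0,0,0],[0,0,-0.007,0,0,0]]'
```

```text
t: 8.0
tool_pos: [0.4011, -0.2511, 0.0079]
eef_rot: [[0.951, 0.308, 0.0], [0.308, -0.951, -0.0], [0.0, 0.0, -1.0]]
force: [-3.2, 1.7, 8.0]
opening: 0.0536
t: 8.25
tool_pos: [0.4011, -0.2511, 0.0078]
eef_rot: [[0.951, 0.308, 0.0], [0.308, -0.951, -0.0], [0.0, 0.0, -1.0]]
force: [-6.1, 3.9, 21.3]
opening: 0.0534
```

Contact at TCP z 7.9 mm. Easing off 1.5 mm, opening slowly, rising.

```bash
python3 -m jog '[[0,0,0.008,0,0,0],[0,0,0.008,0,0,0]]'
python3 -m jog '[[0,0,0,0,0,0],[0,0,0,0,0,0],[0,0,0,0,0,0]]' 0.2
python3 -m jog '[[0,0,0,0,0,0],[0,0,0,0,0,0],[0,0,0,0,0,0],[0,0,0,0,0,0]]' 0
python3 -m jog '[[0,0,0.1,0,0,0],[0,0,0.3,0,0,0],[0,0,0.6,0,0,0],[0,0,1,0,0,0],[0,0,1,0,0,0]]'
python3 - <<'E'
from h import *
snap('wrist',5);snap('top',5)
E
```

```text
t: 8.5
tool_pos: [0.4013, -0.2512, 0.0079]
eef_rot: [[0.951, 0.308, 0.001], [0.308, -0.951, -0.0], [0.0, 0.001, -1.0]]
force: [-1.6, 1.1, 7.7]
opening: 0.0533
t: 8.88
tool_pos: [0.401, -0.2511, 0.0072]
eef_rot: [[0.952, 0.308, -0.0], [0.308, -0.952, 0.0], [-0.0, -0.0, -1.0]]
force: [-0.2, 0.0, -0.0]
opening: 0.0683
t: 9.38
tool_pos: [0.4011, -0.2511, 0.0074]
eef_rot: [[0.951, 0.308, 0.0], [0.308, -0.951, 0.0], [0.0, -0.0, -1.0]]
force: [-0.5, -0.1, -0.1]
opening: 0.0854
t: 10.0
tool_pos: [0.4043, -0.2531, 0.1632]
eef_rot: [[0.951, 0.308, 0.008], [0.308, -0.951, -0.005], [0.006, 0.008, -1.0]]
force: [0.4, -0.7, 0.2]
opening: 0.0853
```

View pics/wrist5.png

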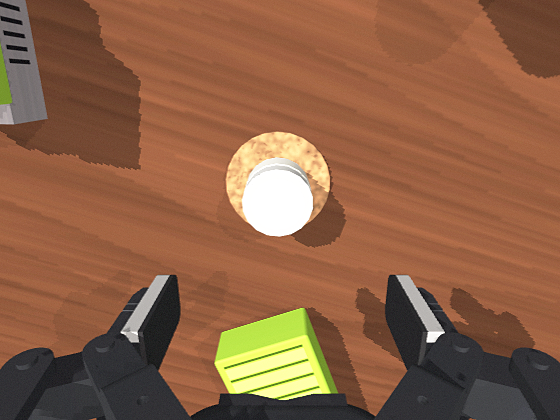

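Jar stands on the coaster: lid centre (278,202), coaster columns 226–330, top row 132. Measuring the offset, then on to the weight.

```bash
python3 - <<'E'
from h import *
w=load('pics/wrist5.npz')
print('lid',ray(w,278,202,.051)*1000)
a=ray(w,278,132,.005);  xt=np.array([.951,.308]); print('coaster',(a[:2]-.045*xt)*1000)
t=load('pics/top5.npz')
wh=lambda R,G,B:(R>215)&(G>215)&(B>200)
cork=lambda R,G,B:(R>190)&(G>130)
print(blob(t,(350,205,400,250),wh,.051),blob(t,(350,205,400,250),cork,.005))
E
```

```text
lid [ 401.08770597 -252.01499003   51.        ]
coaster [ 401.24085177 -252.0074259 ]
[ 415.2 -241.3   54.2   22.5  -61.5] [ 416.  -237.8   92.5   54.2  -46.9]
```

```bash
python3 -m jog '[[0.05,0.25,0.1,0,0,0],[0.1,0.6,0.3,0,0,0],[0.15,0.95,0.4,0,0,0],[0.2,1,0.4,0,0,0]]'
python3 -m jog '[[0.03,0.25,0,0,0,0],[0.06,0.4,0,0,0,0],[0.06,0.4,0,0,0,0],[0.06,0.4,0,0,0,0]]'
python3 - <<'E'
from h import *
snap('wrist',6)
E
```

```text
t: 10.6
tool_pos: [0.4308, -0.0985, 0.2173]
eef_rot: [[0.95, 0.312, -0.001], [0.312, -0.95, 0.001], [-0.0, -0.001, -1.0]]
force: [-0.0, -0.3, -0.3]
opening: 0.0854
t: 11.1
tool_pos: [0.4395, -0.0418, 0.2164]
eef_rot: [[0.952, 0.307, -0.002], [0.307, -0.952, -0.0], [-0.002, -0.0, -1.0]]
force: [-0.3, -0.2, -0.8]
opening: 0.0853
```

View pics/wrist6.png

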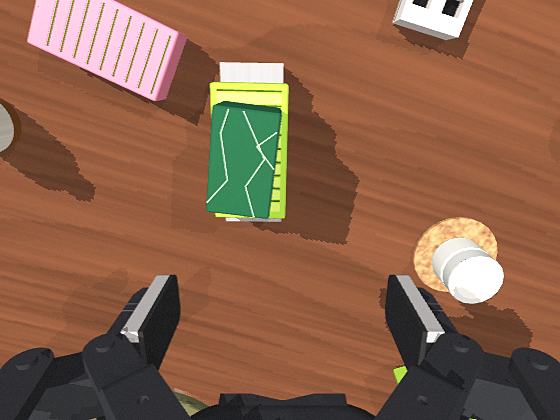

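Jar is centred within 1 mm. Weight's top corners are (222,106), (281,110), (268,218), (208,212).

```bash
python3 - <<'E'
from h import *
w=load('pics/wrist6.npz')
P=np.array([ray(w,x,y,.114)[:2]*1000 for x,y in[(221,106),(281,110),(268,218),(208,212)]])
print(P.round(1),P.mean(0)); d=(P[0]+P[1]-P[2]-P[3])/2; print(np.linalg.norm(d),np.degrees(np.arctan2(d[1],d[0])))
T=np.array([ray(w,x,y,.07)[:2]*1000 for x,y in[(210,84),(288,84),(285,219)]])
print(T.round(1))
E
python3 -c "
import cv2
a=cv2.imread('pics/wrist6.png')[55:230,190:310]
cv2.imwrite('pics/c5.png',cv2.resize(a,None,fx=3.4,fy=3.4))"
```

```text
[[490.1  16.2]
 [499.7 -21.9]
 [424.5 -36.1]
 [415.7   6.3]] [457.47029112  -8.88366013]
75.79970837752833 9.159679855787749
[[497.8  34. ]
 [515.9 -22.1]
 [410.9 -53.8]]
```

View pics/c5.png

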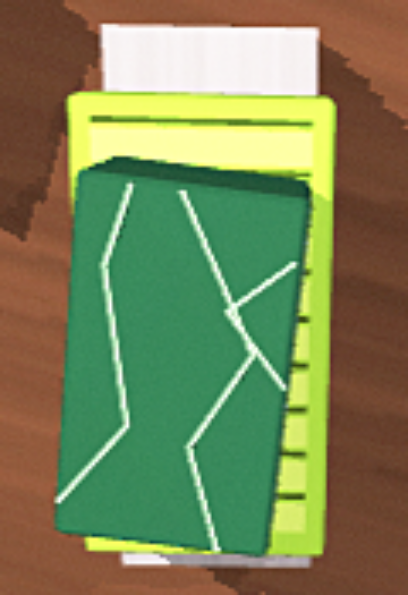

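```bash
python3 - <<'E'
from h import *
w=load('pics/wrist6.npz')
P=np.array([ray(w,x,y,.114)[:2]*1000 for x,y in[(212.6,106.5),(280.6,112),(268.2,218),(206.2,211)]])
print(P.round(1),P.mean(0)); d=(P[0]+P[1]-P[2]-P[3])/2; print(np.linalg.norm(d),np.degrees(np.arctan2(d[1],d[0])))
d=(P[0]+P[3]-P[2]-P[1])/2; print(np.linalg.norm(d),np.degrees(np.arctan2(d[1],d[0]))-90)
T=np.array([ray(w,190+x/3.4,55+y/3.4,.07)[:2]*1000 for x,y in[(68,95),(335,97),(322,553)]])
print(T.round(1),(T[0]+T[2])/2)
E
```

```text
[[488.1  21.3]
 [498.4 -22. ]
 [424.5 -36.3]
 [416.    7.7]] [456.74793132  -7.31395308]
74.31113159938292 10.801190047411364
44.65109174133555 12.140782322627956
[[498.5  34.2]
 [516.3 -22.3]
 [412.  -53.2]] [455.2670539   -9.47541587]
```

```bash
python3 -m jog '[[0.115,0.23,-0.1,0,0,-0.071],[0.115,0.23,-0.3,0,0,-0.071],[0.115,0.23,-0.5,0,0,-0.071],[0.115,0.23,-0.7,0,0,-0.071],[0.115,0.23,-0.85,0,0,-0.071],[0.115,0.23,-0.93,0,0,-0.071],[0.115,0.23,-0.93,0,0,-0.071]]' 0
python3 -m jog '[[0,0,0,0,0,0],[0,0,0,0,0,0],[0,0,0,0,0,0],[0,0,0,0,0,0],[0,0,0,0,0,0],[0,0,0,0,0,0],[0,0,0,0,0,0]]' 1 50
python3 - <<'E'
from h import *
snap('wrist',7)
E
```

```text
t: 12.02
tool_pos: [0.4567, -0.0071, 0.0773]
eef_rot: [[0.98, 0.199, -0.002], [0.199, -0.98, -0.0], [-0.002, -0.0, -1.0]]
force: [0.1, 0.2, 0.2]
opening: 0.0858
t: 12.9
tool_pos: [0.4583, -0.0065, 0.0789]
eef_rot: [[0.98, 0.2, 0.002], [0.2, -0.98, -0.0], [0.002, 0.0, -1.0]]
force: [-0.4, 0.1, 5.9]
opening: 0.0454
```

View pics/wrist7.png

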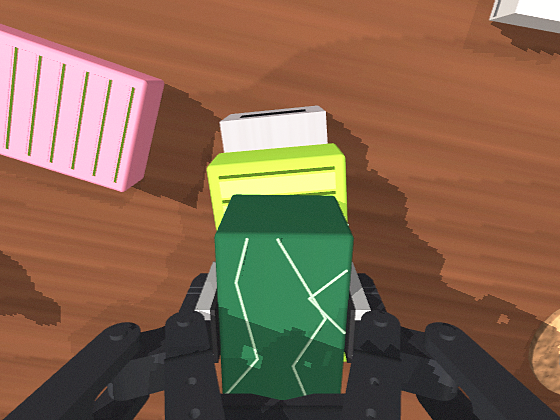

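```bash
python3 -m jog '[[0,0,0.05,0,0,0],[0,0,0.12,0,0,0],[0,0,0.25,0,0,0],[0,0,0.45,0,0,0],[0,0,0.45,0,0,0]]'
python3 - <<'E'
from h import *
snap('wrist',8)
E
```

```text
t: 13.58
tool_pos: [0.4592, -0.0066, 0.1476]
eef_rot: [[0.98, 0.2, 0.004], [0.2, -0.98, -0.0], [0.004, 0.001, -1.0]]
force: [0.4, 0.4, -3.9]
opening: 0.0455
```

View pics/wrist8.png

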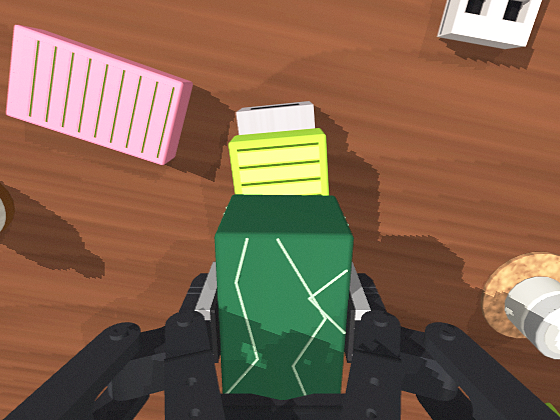

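Weight held level; top front edge at row 234, columns 215–352. Working out its offset from the TCP.

```bash
cat >> h.py <<'E'
def tool_off(d,tp,R,u,v,dz):
    return (R.T@(ray(d,u,v,tp[2]+dz)-tp))*1000
E
python3 - <<'E'
from h import *
from plant import env
s=env.read_state();w=load('pics/wrist8.npz')
for u,v in[(283,234),(215,234),(352,234),(285,400)]: print(tool_off(w,s['tool_pos'],s['eef_rot'],u,v,.0355).round(1))
E
python3 -m jog '[[0.1,0.06,0.1,0,0,-0.03],[0.3,0.18,0.2,0,0,-0.06],[0.5,0.3,0.2,0,0,-0.1],[0.7,0.42,0.2,0,0,-0.135],[0.7,0.42,0.2,0,0,-0.135]]'
python3 -m jog '[[0.2,0.12,-0.1,0,0,0],[0.4,0.24,-0.2,0,0,0],[0.6,0.36,-0.3,0,0,0],[0.72,0.45,-0.3,0,0,0],[0.72,0.45,-0.3,0,0,0],[0.72,0.45,-0.3,0,0,0]]'
python3 - <<'E'
from h import *
snap('wrist',9)
E
```

```text
[ 36.7   0.9 -35.4]
[ 36.7 -21.3 -35.4]
[ 36.7  23.4 -35.4]
[-33.4   1.6 -35.6]
t: 14.25
tool_pos: [0.5644, 0.0274, 0.1735]
eef_rot: [[0.999, 0.035, -0.003], [0.035, -0.999, 0.025], [-0.002, -0.025, -1.0]]
force: [-0.8, -0.3, -3.5]
opening: 0.0455
t: 15.0
tool_pos: [0.6717, 0.0702, 0.1295]
eef_rot: [[0.997, 0.082, -0.007], [0.082, -0.996, 0.046], [-0.003, -0.047, -0.999]]
force: [0.1, -0.1, -2.9]
opening: 0.0452
```

View pics/wrist9.png

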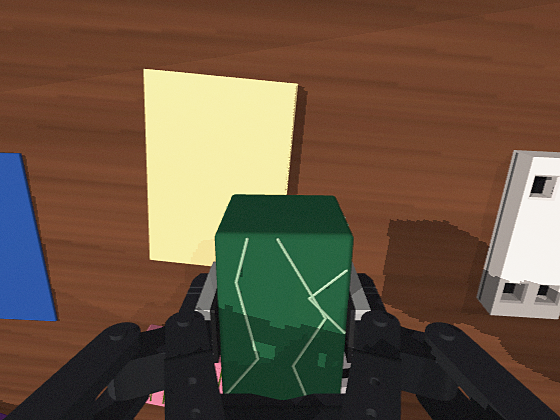

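```bash
python3 -m jog '[[0,0,0,0,0,0],[0,0,0,0,0,0]]'
python3 - <<'E'
from plant import env
import numpy as np
s=env.read_state();print(s['q'],s['dq'],s['tool_pos'],s['eef_rot'])
E
```

```text
t: 15.3
tool_pos: [0.673, 0.0703, 0.1308]
eef_rot: [[0.997, 0.082, -0.005], [0.082, -0.996, 0.047], [-0.001, -0.047, -0.999]]
force: [-0.3, 0.8, -3.0]
opening: 0.0457
[  4.64171051  29.10907237   0.43060577  61.36375046   2.69784504
 179.94327848] [0.02979412 0.22738452 0.26338367 0.06693119 0.10240629 0.0410099 ] [0.67298528 0.07026658 0.13078655] [[ 9.96639481e-01  8.17869734e-02 -4.54262382e-03]
 [ 8.19101217e-02 -9.95537717e-01  4.68549449e-02]
 [-6.90229214e-04 -4.70695748e-02 -9.98891375e-01]]
```

The last joint hit its 180° limit, so this yaw can't be reached here. I'll make the half turn the other way; the block looks the same that way round. The rack should be grasped with a flipped tool for the same reason.

```bash
python3 -m jog '[[0,0,0.02,0,0,0.1],[0,0,0.04,0,0,0.2],[0,0,0.04,0,0,0.3],[0,0,0.04,0,0,0.4],[0,0,0.04,0,0,0.5],[0,0,0.04,0,0,0.6],[0,0,0.04,0,0,0.7],[0,0,0.04,0,0,0.8],[0,0,0.04,0,0,0.9],[0,0,0.04,0,0,0.9]]'
python3 - <<'E'
from plant import env
s=env.read_state();print(s['q'])
E
```

```text
t: 16.55
tool_pos: [0.6732, 0.0706, 0.1366]
eef_rot: [[0.076, 0.996, -0.047], [0.997, -0.076, 0.003], [-0.001, -0.047, -0.999]]
force: [0.3, 1.2, -3.3]
opening: 0.0455
[  5.77838173  31.22819167   4.61221315  66.04158784   0.42199567
 100.14971835]
```

```bash
python3 -m jog '[[0,0,0,0.001,-0.03,0],[0,0,0,0.002,-0.03,0]]'
python3 -m jog '[[0,0.05,0,0,0,0.11],[0,0.1,0,0,0,0.22],[0,0.15,0,0,0,0.33],[0.02,0.25,0,0,0,0.44],[0.02,0.32,0,0,0,0.55],[0.02,0.37,0,0,0,0.66],[0.02,0.37,0,0,0,0.77],[0.02,0.37,0,0,0,0.88],[0.02,0.37,0,0,0,0.99],[0.02,0.37,0,0,0,1]]'
python3 -m jog '[[0,0,0,0,0,0.04],[0,0,0,0,0,0.04],[0,0,0,0,0,0.04]]'
python3 - <<'E'
from h import *
snap('wrist',10)
E
```

```text
t: 16.8
tool_pos: [0.6726, 0.0704, 0.1368]
eef_rot: [[0.077, 0.997, -0.0], [0.997, -0.077, 0.006], [0.006, -0.0, -1.0]]
force: [0.2, -0.3, -3.1]
opening: 0.0456
t: 18.05
tool_pos: [0.6763, 0.126, 0.1364]
eef_rot: [[-0.997, 0.077, -0.006], [0.077, 0.997, 0.0], [0.006, -0.0, -1.0]]
force: [-0.3, 0.3, -3.5]
opening: 0.0453
t: 18.42
tool_pos: [0.6763, 0.126, 0.1364]
eef_rot: [[-1.0, 0.014, -0.006], [0.014, 1.0, -0.0], [0.006, -0.0, -1.0]]
force: [0.6, -0.4, -4.7]
opening: 0.0457
```

View pics/wrist10.png

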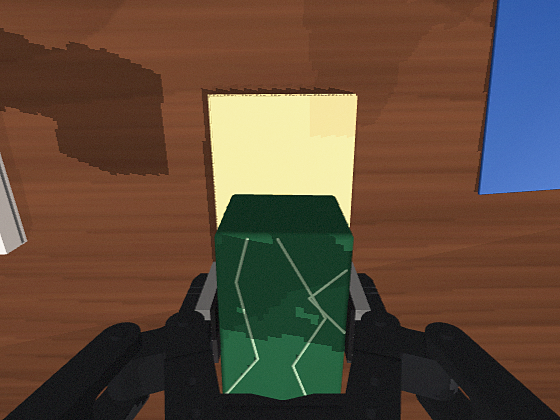

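Yellow pile's near edge is at row 94, columns 208–357, square with the weight.

```bash
python3 - <<'E'
from h import *
from plant import env
s=env.read_state();w=load('pics/wrist10.npz')
for u,v in[(208,95),(357,95),(215,180)]: print(ray(w,u,v,.01).round(4))
t=load('pics/top0.npz')
for c in [(178,40),(272,40),(272,168),(178,168)]: print(ray(t,160+c[0]/2.5-.3,95+c[1]/2.5-.3,.01).round(4))
for u,v in[(283,234),(215,234),(352,234)]: print(tool_off(w,s['tool_pos'],s['eef_rot'],u,v,.0355).round(1))
E
```

```text
[0.6027 0.0738 0.01  ]
[0.6043 0.1797 0.01  ]
[0.6653 0.0741 0.01  ]
[0.7561 0.1817 0.01  ]
[0.755 0.068 0.01 ]
[0.599  0.0696 0.01  ]
[0.6002 0.1826 0.01  ]
[ 36.4  -0.2 -35.3]
[ 36.5 -22.1 -35.3]
[ 36.4  22.  -35.3]
```

```bash
python3 -m jog '[[0,0.005,-0.15,0,-0.004,0],[0,0.005,-0.35,0,-0.004,0],[0,0.005,-0.55,0,-0.004,0],[0,0.005,-0.68,0,-0.004,0],[0,0.005,-0.73,0,-0.004,0],[0,0.005,-0.73,0,-0.004,0]]'
python3 -m jog '[[0,0,-0.01,0,0,0],[0,0,-0.02,0,0,0],[0,0,-0.03,0,0,0],[0,0,-0.03,0,0,0]]'
```

```text
t: 19.23
tool_pos: [0.6764, 0.1268, 0.0269]
eef_rot: [[-1.0, 0.012, 0.001], [0.012, 1.0, -0.0], [-0.001, -0.0, -1.0]]
force: [0.0, -0.6, -2.9]
opening: 0.0451
t: 19.73
tool_pos: [0.6762, 0.1268, 0.0224]
eef_rot: [[-1.0, 0.012, 0.001], [0.012, 1.0, -0.0], [-0.001, -0.0, -1.0]]
force: [-0.0, 0.2, -3.3]
opening: 0.0455
```

```bash
python3 -m jog '[[0,0,-0.007,0,0,0],[0,0,-0.014,0,0,0],[0,0,-0.014,0,0,0]]'
python3 -m jog '[[0,0,-0.007,0,0,0],[0,0,-0.007,0,0,0]]'
python3 -m jog '[[0,0,-0.007,0,0,0],[0,0,-0.007,0,0,0]]'
```

```text
t: 20.1
tool_pos: [0.6762, 0.1267, 0.0201]
eef_rot: [[-1.0, 0.012, 0.0], [0.012, 1.0, -0.0], [-0.0, -0.0, -1.0]]
force: [-0.1, 0.7, -3.3]
opening: 0.0453
t: 20.35
tool_pos: [0.6762, 0.1268, 0.0192]
eef_rot: [[-1.0, 0.012, 0.001], [0.012, 1.0, -0.0], [-0.001, -0.0, -1.0]]
force: [0.9, 0.4, -3.1]
opening: 0.0453
t: 20.6
tool_pos: [0.6764, 0.1268, 0.019]
eef_rot: [[-1.0, 0.012, 0.001], [0.012, 1.0, -0.0], [-0.001, -0.0, -1.0]]
force: [-1.5, -0.5, 4.0]
opening: 0.0454
```

Contact made. Releasing and rising.

```bash
python3 -m jog '[[0,0,0,0,0,0],[0,0,0,0,0,0],[0,0,0,0,0,0]]' 0.4
python3 -m jog '[[0,0,0,0,0,0],[0,0,0,0,0,0],[0,0,0,0,0,0],[0,0,0,0,0,0]]' 0
python3 -m jog '[[0,0,0.1,0,0,0],[0,0,0.3,0,0,0],[0,0,0.6,0,0,0],[0,0,1,0,0,0],[0,0,1,0,0,0]]'
python3 - <<'E'
from h import *
snap('wrist',11)
E
```

```text
t: 20.98
tool_pos: [0.6765, 0.1268, 0.0181]
eef_rot: [[-1.0, 0.012, 0.001], [0.012, 1.0, -0.0], [-0.001, -0.0, -1.0]]
force: [-0.8, 0.5, 0.2]
opening: 0.0513
t: 21.48
tool_pos: [0.6763, 0.1268, 0.0182]
eef_rot: [[-1.0, 0.012, 0.001], [0.012, 1.0, -0.0], [-0.001, -0.0, -1.0]]
force: [0.1, 0.9, -0.3]
opening: 0.0853
t: 22.1
tool_pos: [0.6802, 0.1275, 0.1759]
eef_rot: [[-1.0, 0.012, 0.012], [0.012, 1.0, 0.002], [-0.012, 0.002, -1.0]]
force: [0.0, -1.0, 0.7]
opening: 0.0853
```

View pics/wrist11.png

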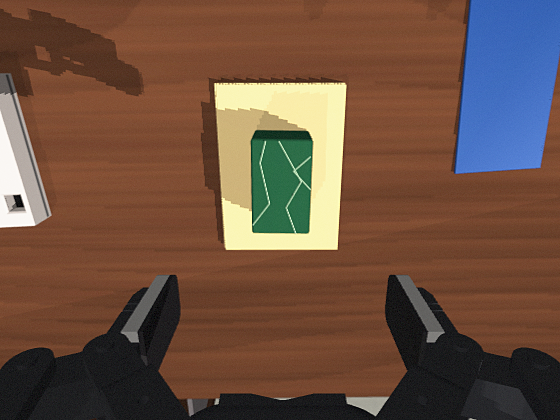

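Weight is square in the middle of the cards. Going to the stack, with numbers checked alongside.

```bash
python3 - <<'E'
from h import *
w=load('pics/wrist11.npz')
print(np.mean([ray(w,u,v,.054) for u,v in[(251,139),(312,139),(309,234),(252,234)]],0),np.mean([ray(w,u,v,.01) for u,v in[(213,83),(347,83),(338,249),(225,249)]],0))
E
python3 -m jog '[[-0.1,-0.06,0.05,0,0,0.05],[-0.35,-0.2,0.1,0,0,0.1],[-0.65,-0.35,0.1,0,0,0.15],[-0.85,-0.45,0.1,0,0,0.193],[-0.85,-0.45,0.1,0,0,0.193]]'
python3 -m jog '[[-0.25,-0.13,0,0,0,0],[-0.5,-0.26,0,0,0,0],[-0.5,-0.26,0,0,0,0],[-0.5,-0.26,0,0,0,0]]'
python3 - <<'E'
from h import *
snap('wrist',12)
E
```

```text
[0.67776708 0.12639925 0.054     ] [0.67696197 0.12624278 0.01      ]
t: 22.78
tool_pos: [0.5459, 0.0583, 0.1824]
eef_rot: [[-0.958, -0.286, -0.002], [-0.286, 0.958, -0.001], [0.002, 0.0, -1.0]]
force: [1.0, 0.3, 0.1]
opening: 0.0857
t: 23.28
tool_pos: [0.475, 0.0206, 0.1832]
eef_rot: [[-0.958, -0.287, 0.002], [-0.287, 0.958, 0.0], [-0.002, -0.0, -1.0]]
force: [0.3, 0.6, -0.6]
opening: 0.0853
```

View pics/wrist12.png

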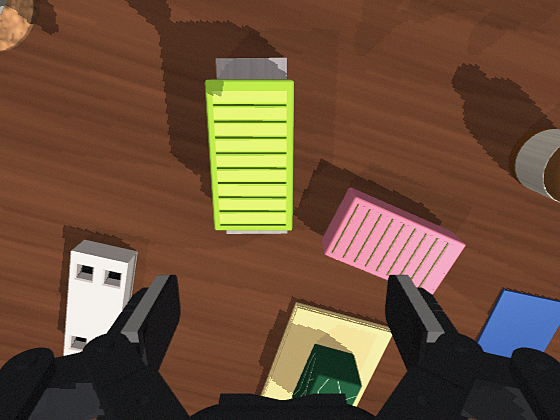

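```bash
python3 -c "
import cv2
a=cv2.imread('pics/wrist12.png')[50:240,195:305]
cv2.imwrite('pics/c6.png',cv2.resize(a,None,fx=3.1,fy=3.1))"
```

```text
(no output)
```

View pics/c6.png

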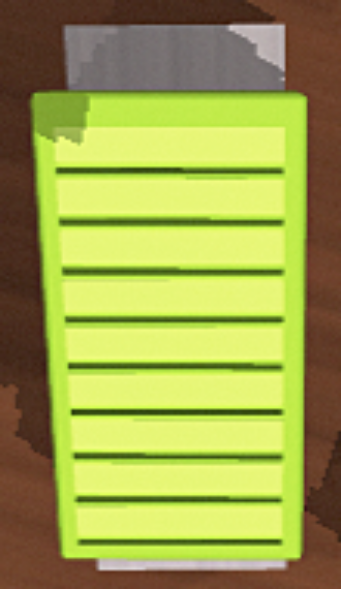

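```bash
python3 - <<'E'
from h import *
w=load('pics/wrist12.npz')
P=np.array([ray(w,x,y,.07)[:2]*1000 for x,y in[(205.8,81),(293.7,81),(292.1,229.7),(216,229.7)]])
print(P.round(1),P.mean(0))
for a,b in[(0,3),(1,2)]:
    d=P[b]-P[a];print(np.linalg.norm(d),np.degrees(np.arctan2(d[1],d[0])))
d=P[1]-P[0];print(np.linalg.norm(d))
D=[ray(w,x,y,.024)[:2]*1000 for x,y in[(86,271),(114,274)]];print(D)
E
```

```text
[[411.6 -52. ]
 [394.8   4.1]
 [498.1  34.9]
 [514.7 -20.8]] [454.81010514  -8.45118441]
107.76721908455535 16.822407762013686
107.76683498021758 16.577876641283783
58.60322813346754
[array([ 612.57870024, -131.21202781]), array([ 608.25608615, -105.55364344])]
```

```bash
python3 -m jog '[[-0.133,-0.197,-0.1,0,0,0],[-0.133,-0.197,-0.35,0,0,0],[-0.133,-0.197,-0.6,0,0,0],[-0.133,-0.197,-0.8,0,0,0],[-0.133,-0.197,-0.93,0,0,0],[-0.133,-0.197,-0.99,0,0,0],[-0.133,-0.197,-0.99,0,0,0]]' 0
python3 -m jog '[[0,0,0,0,0,0],[0,0,0,0,0,0],[0,0,0,0,0,0],[0,0,0,0,0,0],[0,0,0,0,0,0],[0,0,0,0,0,0]]' 1 50
python3 -m jog '[[0,0,0.03,0,0,0],[0,0,0.06,0,0,0],[0,0,0.1,0,0,0],[0,0,0.15,0,0,0],[0,0,0.25,0,0,0],[0,0,0.4,0,0,0],[0,0,0.4,0,0,0]]'
python3 - <<'E'
from h import *
snap('wrist',13)
E
```

```text
t: 24.2
tool_pos: [0.4542, -0.009, 0.0343]
eef_rot: [[-0.958, -0.288, -0.0], [-0.288, 0.958, -0.0], [0.0, -0.0, -1.0]]
force: [0.4, -0.1, 0.0]
opening: 0.0853
t: 24.95
tool_pos: [0.4549, -0.0092, 0.0357]
eef_rot: [[-0.958, -0.287, 0.003], [-0.287, 0.958, 0.0], [-0.003, -0.001, -1.0]]
force: [-0.3, 0.0, 5.5]
opening: 0.0594
t: 25.82
tool_pos: [0.4557, -0.0093, 0.0968]
eef_rot: [[-0.958, -0.287, 0.005], [-0.287, 0.958, -0.0], [-0.005, -0.002, -1.0]]
force: [-0.6, -0.7, -2.3]
opening: 0.0592
```

View pics/wrist13.png

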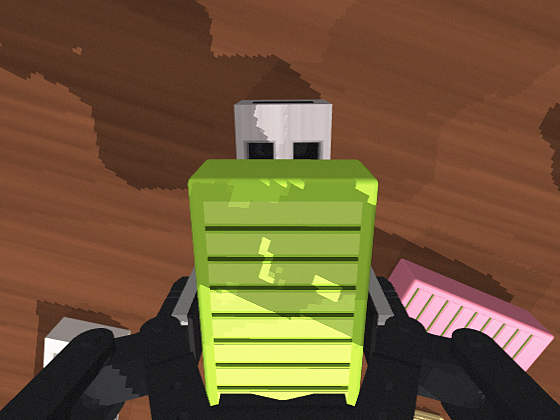

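Tray is up, top face front edge at row 183, columns 189–378. Measuring its offset and the dock's sockets from the top picture.

```bash
python3 - <<'E'
from h import *
from plant import env
s=env.read_state();w=load('pics/wrist13.npz')
for u,v in[(189,184),(378,184),(284,184)]: print(tool_off(w,s['tool_pos'],s['eef_rot'],u,v,.0355).round(1))
t=load('pics/top0.npz')
a=cv2.imread('pics/top0.png');cv2.imwrite('pics/c7.png',cv2.resize(a[112:172,310:355],None,fx=9,fy=9,interpolation=cv2.INTER_CUBIC))
a=cv2.imread('pics/scene0.png');cv2.imwrite('pics/c8.png',cv2.resize(a[222:278,155:220],None,fx=9,fy=9,interpolation=cv2.INTER_CUBIC))
E
```

```text
[ 52.4 -29.4 -35.6]
[ 52.4  28.9 -35.7]
[ 52.4  -0.1 -35.7]
```

View pics/c7.png

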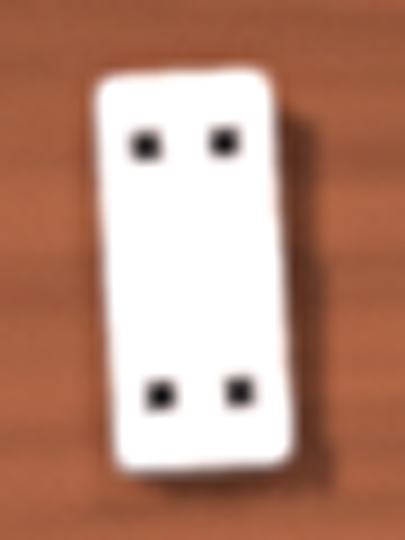

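View pics/c8.png

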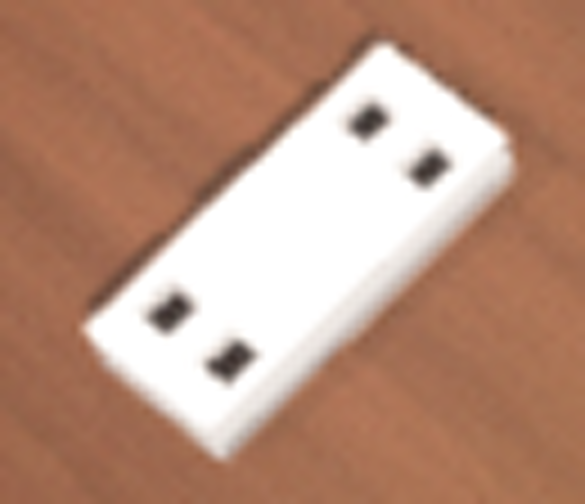

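```bash
python3 - <<'E'
from h import *
t=load('pics/top0.npz');s=load('pics/scene0.npz')
P=np.array([ray(t,310+(x+.5)/9-.5,112+(y+.5)/9-.5,.024)[:2]*1000 for x,y in[(147,146),(225,142),(240,391),(161,396)]])
Q=np.array([ray(s,155+(x+.5)/9-.5,222+(y+.5)/9-.5,.024)[:2]*1000 for x,y in[(231,360),(170,311),(368,120),(428,168)]])
for A in(P,Q):
    print(A.round(1).tolist(),A.mean(0)); d=A[0]+A[1]-A[2]-A[3]; print(np.degrees(np.arctan2(d[1],d[0])))
E
python3 -m jog '[[0.1,-0.04,0.1,0,0,-0.02],[0.35,-0.14,0.3,0,0,-0.06],[0.65,-0.26,0.4,0,0,-0.1],[0.95,-0.38,0.4,0,0,-0.13],[1,-0.4,0.4,0,0,-0.16],[1,-0.4,0.4,0,0,-0.16]]'
python3 -m jog '[[0.3,-0.1,0,0,0,0],[0.6,-0.2,0,0,0,0],[0.8,-0.3,0,0,0,0],[0.9,-0.32,0,0,0,0],[0.9,-0.32,0,0,0,0],[0.9,-0.32,0,0,0,0]]'
python3 - <<'E'
from h import *
snap('wrist',14)
E
```

```text
[[697.8, -103.3], [698.9, -129.3], [615.4, -132.8], [614.1, -106.6]] [ 656.56724933 -117.99216539]
2.2935063326882075
[[697.4, -100.4], [698.6, -126.3], [614.8, -129.7], [614.1, -103.5]] [ 656.22826004 -114.9682494 ]
2.2139084521886696
t: 26.62
tool_pos: [0.6036, -0.0695, 0.1531]
eef_rot: [[-0.999, -0.04, -0.001], [-0.04, 0.999, -0.0], [0.001, 0.0, -1.0]]
force: [-0.3, -0.0, -1.8]
opening: 0.0592
t: 27.38
tool_pos: [0.7375, -0.1167, 0.1542]
eef_rot: [[-0.999, -0.041, -0.001], [-0.041, 0.999, 0.0], [0.001, 0.0, -1.0]]
force: [-0.4, 0.6, -2.2]
opening: 0.0595
```

View pics/wrist14.png

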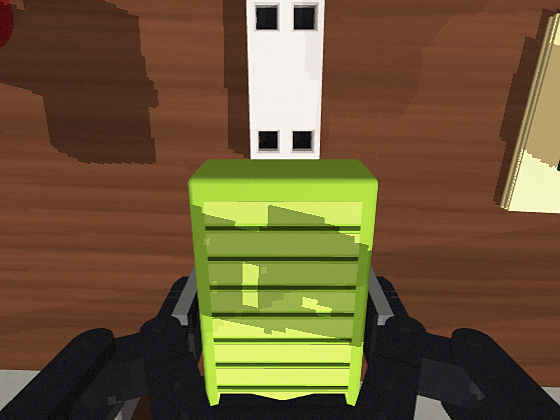

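All four sockets are visible: (266,17), (304,16), (268,140), (303,140). The tray is square with the dock.

```bash
python3 - <<'E'
from h import *
from plant import env
w=load('pics/wrist14.npz')
a=cv2.imread('pics/wrist14.png');cv2.imwrite('pics/c9.png',cv2.resize(a[0:200,180:390],None,fx=3,fy=3,interpolation=cv2.INTER_CUBIC))
E
```

```text
(no output)
```

View pics/c9.png

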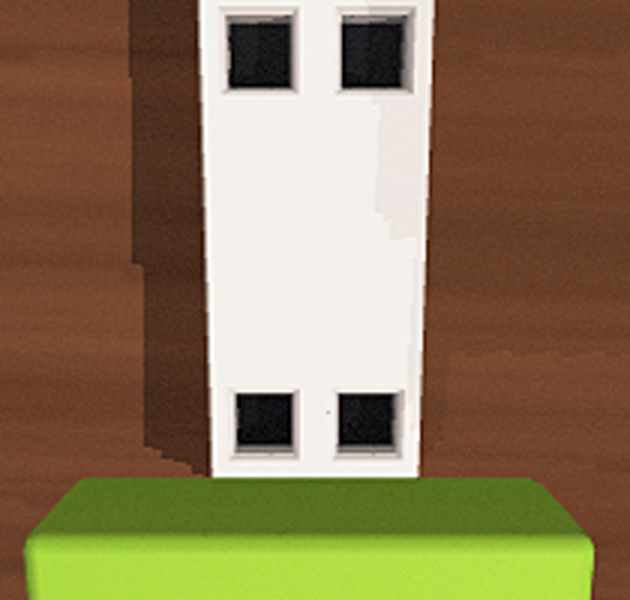

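```bash
python3 - <<'E'
from h import *
from plant import env
w=load('pics/wrist14.npz');s=env.read_state();tp,R=s['tool_pos'],s['eef_rot']
P=np.array([ray(w,180+(x+.5)/3-.5,(y+.5)/3-.5,.024)[:2]*1000 for x,y in[(260,52),(375,51),(370,425),(265,425)]])
print(P.round(1).tolist(),P.mean(0)); d=-(P[0]+P[1]-P[2]-P[3]); print(np.degrees(np.arctan2(d[1],d[0])))
for y in (478,540):
  print(y,[tool_off(w,tp,R,180+x/3,y/3,dz).round(1).tolist() for x,dz in((27,.0355),(594,.0355),(310,.0355),(310,.0055))])
print(tp,np.degrees(np.arctan2(R[1,0],R[0,0])))
E
```

```text
[[615.5, -132.8], [614.3, -106.9], [698.3, -103.1], [699.4, -129.4]] [ 656.88276742 -118.0526466 ]
2.4642962871798315
478 [[61.1, -28.3, -35.5], [61.0, 28.1, -35.5], [61.1, -0.1, -35.5], [54.5, -0.0, -5.5]]
540 [[54.7, -28.8, -35.5], [54.7, 28.7, -35.5], [54.7, -0.1, -35.5], [46.4, -0.0, -5.5]]
[ 0.73762843 -0.11670712  0.15448635] -177.6672855102573
```

```bash
python3 -m jog '[[-0.2,0,0,0,0,0],[-0.4,0,0,0,0,0],[-0.541,-0.009,0,0,0,0],[-0.541,-0.009,-0.1,0,0,0],[-0.541,-0.009,-0.3,0,0,0],[-0.541,-0.009,-0.5,0,0,0],[-0.541,-0.009,-0.65,0,0,0],[-0.541,-0.009,-0.72,0,0,0],[-0.541,-0.009,-0.72,0,0,0],[-0.541,-0.009,-0.72,0,0,0]]'
python3 - <<'E'
from h import *
snap('scene',15);snap('wrist',15)
a=cv2.imread('pics/scene15.png');cv2.imwrite('pics/c10.png',cv2.resize(a[170:310,120:280],None,fx=4,fy=4,interpolation=cv2.INTER_CUBIC))
E
```

```text
t: 28.68
tool_pos: [0.6586, -0.1187, 0.0477]
eef_rot: [[-0.999, -0.04, 0.002], [-0.04, 0.999, -0.001], [-0.002, -0.001, -1.0]]
force: [0.4, 0.0, -0.8]
opening: 0.0591
```

View pics/c10.png

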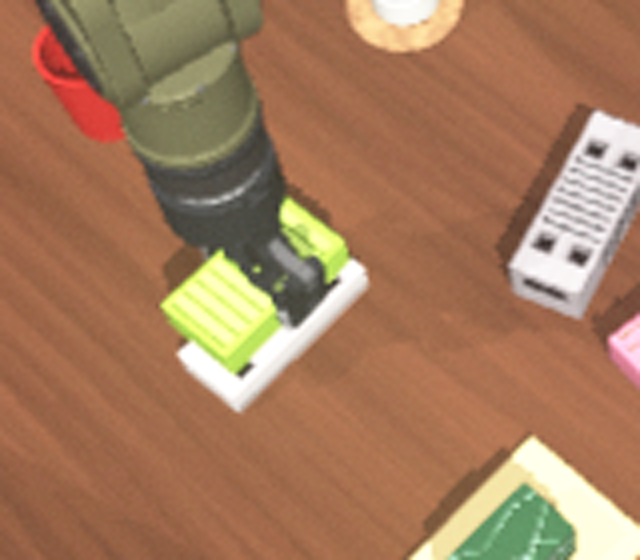

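View pics/wrist15.png

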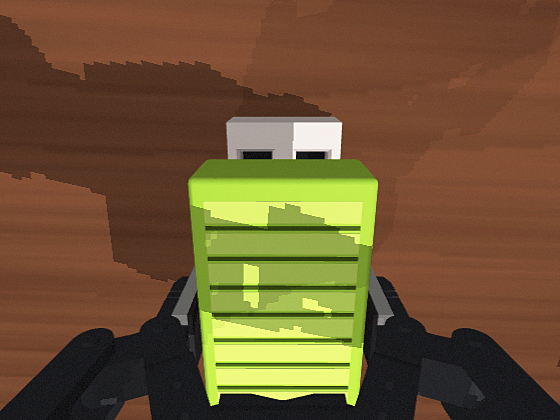

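```bash
python3 - <<'E'
from h import *
w=load('pics/wrist15.npz')
print([ray(w,u,v,.024).round(4).tolist() for u,v in((228,124),(342,123),(257,157),(311,157))])
E
python3 -m jog '[[-0.012,0.004,-0.03,0,0,0],[-0.012,0.004,-0.06,0,0,0],[-0.012,0.004,-0.1,0,0,0],[-0.012,0.004,-0.1,0,0,0],[-0.012,0.004,-0.1,0,0,0]]'
```

```text
[[0.5956, -0.1462, 0.024], [0.5931, -0.0949, 0.024], [0.6102, -0.1329, 0.024], [0.6092, -0.1079, 0.024]]
t: 29.4
tool_pos: [0.6558, -0.118, 0.0316]
eef_rot: [[-0.999, -0.04, 0.001], [-0.04, 0.999, -0.0], [-0.001, -0.0, -1.0]]
force: [-0.1, 0.1, -1.3]
opening: 0.0592
```

```bash
python3 -m jog '[[0.005,0,-0.01,0,0,0],[0.005,0,-0.02,0,0,0],[0.005,0,-0.03,0,0,0],[0.005,0,-0.03,0,0,0]]'
python3 -m jog '[[0,0,-0.01,0,0,0],[0,0,-0.02,0,0,0],[0,0,-0.02,0,0,0]]'
```

```text
t: 29.9
tool_pos: [0.6565, -0.118, 0.027]
eef_rot: [[-0.999, -0.04, 0.0], [-0.04, 0.999, -0.0], [-0.0, -0.0, -1.0]]
force: [-0.3, -0.3, -1.8]
opening: 0.0592
t: 30.28
tool_pos: [0.6565, -0.118, 0.024]
eef_rot: [[-0.999, -0.04, 0.0], [-0.04, 0.999, -0.0], [-0.0, -0.0, -1.0]]
force: [1.2, -0.2, -1.7]
opening: 0.0595
```

Pins are entering the sockets with no force.

```bash
python3 -m jog '[[0,0,-0.01,0,0,0],[0,0,-0.016,0,0,0],[0,0,-0.016,0,0,0]]'
python3 -m jog '[[0,0,-0.007,0,0,0],[0,0,-0.007,0,0,0]]'
python3 -m jog '[[0,0,-0.007,0,0,0],[0,0,-0.007,0,0,0]]'
```

```text
t: 30.65
tool_pos: [0.6566, -0.118, 0.0217]
eef_rot: [[-0.999, -0.04, 0.001], [-0.04, 0.999, -0.0], [-0.001, -0.0, -1.0]]
force: [0.5, -0.2, -2.5]
opening: 0.0593
t: 30.9
tool_pos: [0.6566, -0.118, 0.0206]
eef_rot: [[-0.999, -0.04, 0.001], [-0.04, 0.999, -0.0], [-0.001, -0.0, -1.0]]
force: [-0.3, 0.1, -1.0]
opening: 0.0598
t: 31.15
tool_pos: [0.6568, -0.118, 0.0198]
eef_rot: [[-0.999, -0.04, 0.001], [-0.04, 0.999, -0.0], [-0.001, -0.0, -1.0]]
force: [-0.8, -0.2, -0.7]
opening: 0.0593
```

```bash
python3 -m jog '[[0,0,-0.006,0,0,0],[0,0,-0.006,0,0,0]]'
python3 -m jog '[[0,0,-0.005,0,0,0],[0,0,-0.005,0,0,0]]'
```

```text
t: 31.4
tool_pos: [0.6568, -0.1181, 0.0198]
eef_rot: [[-0.999, -0.04, 0.001], [-0.04, 0.999, -0.0], [-0.001, -0.0, -1.0]]
force: [-2.5, -0.5, 5.8]
opening: 0.0592
t: 31.65
tool_pos: [0.6568, -0.1181, 0.0197]
eef_rot: [[-0.999, -0.04, 0.002], [-0.04, 0.999, -0.0], [-0.001, -0.001, -1.0]]
force: [-4.3, 0.1, 10.6]
opening: 0.0598
```

```bash
python3 -m jog '[[0,0,0.006,0,0,0],[0,0,0.006,0,0,0],[0,0,0.006,0,0,0]]' 0.25
python3 -m jog '[[0,0,0,0,0,0],[0,0,0,0,0,0],[0,0,0,0,0,0],[0,0,0,0,0,0]]' 0
python3 -m jog '[[0,0,0.1,0,0,0],[0,0,0.3,0,0,0],[0,0,0.6,0,0,0],[0,0,1,0,0,0],[0,0,1,0,0,0]]'
python3 - <<'E'
from h import *
snap('wrist',16);snap('scene',16)
E
```

```text
t: 32.02
tool_pos: [0.6566, -0.118, 0.0187]
eef_rot: [[-0.999, -0.04, 0.001], [-0.04, 0.999, -0.0], [-0.001, -0.0, -1.0]]
force: [1.0, -0.6, -0.4]
opening: 0.0641
t: 32.52
tool_pos: [0.6566, -0.118, 0.0189]
eef_rot: [[-0.999, -0.04, 0.001], [-0.04, 0.999, -0.0], [-0.001, -0.0, -1.0]]
force: [-0.3, 0.0, -0.4]
opening: 0.0857
t: 33.15
tool_pos: [0.6606, -0.1187, 0.1765]
eef_rot: [[-0.999, -0.04, 0.012], [-0.04, 0.999, -0.002], [-0.012, -0.003, -1.0]]
force: [1.5, -0.0, -0.5]
opening: 0.0856
```

View pics/wrist16.png

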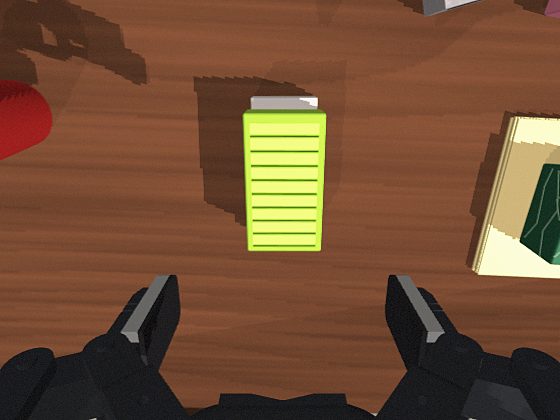

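Tray sits square on the dock. Moving to look at the rack.

```bash
python3 -m jog '[[-0.15,0.1,0.05,0,0,0.04],[-0.35,0.25,0.05,0,0,0.1],[-0.6,0.45,0.05,0,0,0.16],[-0.8,0.6,0.05,0,0,0.16],[-0.8,0.6,0.05,0,0,0.16]]'
python3 -m jog '[[-0.2,0.15,0,0,0,0],[-0.4,0.3,0,0,0,0],[-0.43,0.33,0,0,0,0],[-0.43,0.33,0,0,0,0],[-0.43,0.33,0,0,0,0]]'
python3 - <<'E'
from h import *
snap('wrist',17)
a=cv2.imread('pics/wrist17.png');cv2.imwrite('pics/c11.png',cv2.resize(a[40:250,180:320],None,fx=2.8,fy=2.8,interpolation=cv2.INTER_CUBIC))
a=cv2.imread('pics/scene16.png');cv2.imwrite('pics/c12.png',cv2.resize(a[200:300,140:240],None,fx=5.5,fy=5.5,interpolation=cv2.INTER_CUBIC))
E
```

```text
t: 33.88
tool_pos: [0.5333, -0.0267, 0.1751]
eef_rot: [[-0.957, -0.289, -0.003], [-0.289, 0.957, 0.0], [0.003, 0.001, -1.0]]
force: [0.8, -0.9, 0.4]
opening: 0.0858
t: 34.5
tool_pos: [0.4731, 0.0209, 0.1763]
eef_rot: [[-0.958, -0.287, 0.001], [-0.287, 0.958, -0.0], [-0.001, -0.001, -1.0]]
force: [0.3, 0.2, 0.6]
opening: 0.0853
```

View pics/c11.png

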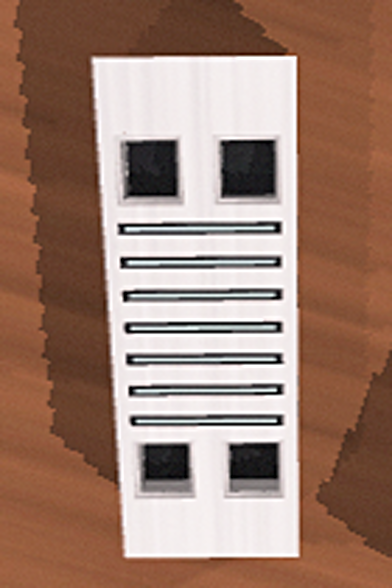

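View pics/c12.png

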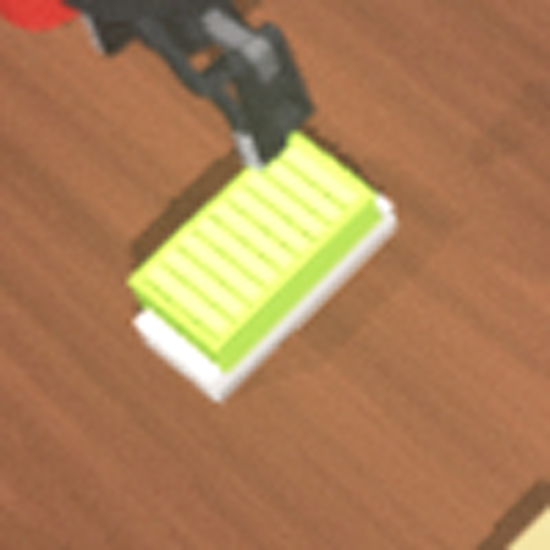

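Tray is flush on the dock with no gap. Rack top corners in the crop: (92,57), (298,57), (299,557), (124,557).

```bash
python3 - <<'E'
from h import *
w=load('pics/wrist17.npz')
P=np.array([ray(w,180+x/2.8,40+y/2.8,.04)[:2]*1000 for x,y in[(92,57),(298,57),(299,557),(124,557)]])
print(P.round(1).tolist(),P.mean(0))
for a,b in[(0,3),(1,2)]:
    d=P[b]-P[a];print(np.linalg.norm(d),np.degrees(np.arctan2(d[1],d[0])))
E
```

```text
[[396.1, -54.3], [381.1, -3.9], [514.9, 36.8], [529.9, -13.5]] [455.48484756  -8.72687901]
139.8970119514086 16.965271567449715
139.8873612495024 16.951983970741207
```

```bash
python3 -m jog '[[-0.119,-0.199,-0.1,0,0,0.002],[-0.119,-0.199,-0.35,0,0,0.002],[-0.119,-0.199,-0.6,0,0,0.002],[-0.119,-0.199,-0.8,0,0,0.002],[-0.119,-0.199,-0.95,0,0,0.002],[-0.119,-0.199,-0.95,0,0,0.002]]' 0
python3 -m jog '[[0,0,-0.08,0,0,0],[0,0,-0.16,0,0,0],[0,0,-0.175,0,0,0],[0,0,-0.175,0,0,0]]'
python3 -m jog '[[0,0,0,0,0,0],[0,0,0,0,0,0],[0,0,0,0,0,0],[0,0,0,0,0,0],[0,0,0,0,0,0],[0,0,0,0,0,0],[0,0,0,0,0,0]]' 1 90
```

```text
t: 35.3
tool_pos: [0.4531, -0.0088, 0.0324]
eef_rot: [[-0.957, -0.29, -0.003], [-0.29, 0.957, -0.0], [0.003, 0.001, -1.0]]
force: [-0.4, 0.2, 0.4]
opening: 0.0854
t: 35.8
tool_pos: [0.4542, -0.0084, 0.0076]
eef_rot: [[-0.957, -0.29, 0.001], [-0.29, 0.957, -0.0], [-0.0, -0.0, -1.0]]
force: [0.3, 0.0, 0.6]
opening: 0.0855
t: 36.67
tool_pos: [0.4549, -0.0085, 0.0084]
eef_rot: [[-0.957, -0.29, 0.002], [-0.29, 0.957, -0.0], [-0.002, -0.001, -1.0]]
force: [-1.1, -0.6, 5.1]
opening: 0.0505
```

```bash
python3 -m jog '[[0,0,0.05,0,0,0],[0,0,0.12,0,0,0],[0,0,0.25,0,0,0],[0,0,0.5,0,0,0],[0,0,0.8,0,0,0],[0,0,1,0,0,0],[0,0,1,0,0,0]]'
python3 -m jog '[[0.1,0.15,0.05,0,0,-0.03],[0.25,0.35,0.1,0,0,-0.06],[0.45,0.6,0.1,0,0,-0.1],[0.6,0.8,0.1,0,0,-0.13],[0.75,1,0.1,0,0,-0.15],[0.75,1,0.1,0,0,-0.15]]'
python3 -m jog '[[0.2,0.26,0,0,0,0],[0.4,0.52,0,0,0,0],[0.6,0.78,0,0,0,0],[0.75,1,0,0,0,0],[0.75,1,0,0,0,0],[0.75,1,0,0,0,0]]'
python3 - <<'E'
from h import *
snap('wrist',18)
E
```

```text
t: 37.55
tool_pos: [0.4562, -0.0084, 0.1602]
eef_rot: [[-0.957, -0.29, 0.006], [-0.29, 0.957, -0.0], [-0.006, -0.002, -1.0]]
force: [0.2, 0.5, -4.4]
opening: 0.0508
t: 38.3
tool_pos: [0.567, 0.1434, 0.1704]
eef_rot: [[-0.998, -0.061, -0.001], [-0.061, 0.998, -0.0], [0.001, -0.0, -1.0]]
force: [-1.5, -1.2, -4.0]
opening: 0.0502
t: 39.05
tool_pos: [0.678, 0.2904, 0.1708]
eef_rot: [[-0.998, -0.059, -0.002], [-0.059, 0.998, -0.002], [0.002, -0.002, -1.0]]
force: [-0.9, 0.7, -3.3]
opening: 0.0503
```

View pics/wrist18.png

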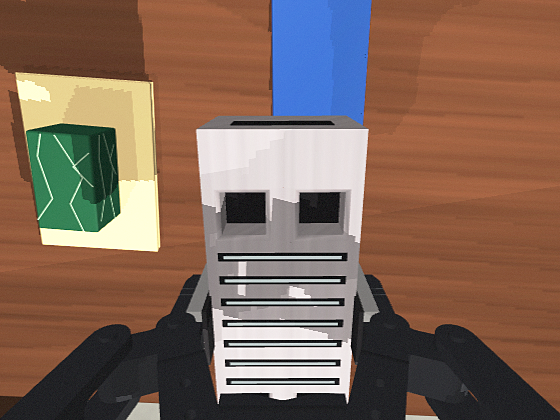

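```bash
python3 - <<'E'
from h import *
from plant import env
w=load('pics/wrist18.npz');s=env.read_state();tp,R=s['tool_pos'],s['eef_rot']
a=cv2.imread('pics/wrist18.png')
for v in(5,60,110):
    r=a[v].astype(int);m=np.where((r[200:450,0]>r[200:450,2]+50))[0]+200
    A=ray(w,m[0],v,.003)*1000;B=ray(w,m[-1],v,.003)*1000
    print(v,m[0],m[-1],A.round(1),B.round(1),((A+B)/2).round(1))
print([tool_off(w,tp,R,u,v,.0318).round(1).tolist() for u,v in((197,129),(369,129))],tool_off(w,tp,R,280,117,-.0082+.0),tp,np.degrees(np.arctan2(R[1,0],R[0,0])))
E
```

```text
5 272 370 [542.4 274.    3. ] [538.1 348.4   3. ] [540.3 311.2   3. ]
60 272 367 [581.4 275.9   3. ] [577.  351.3   3. ] [579.2 313.6   3. ]
110 273 363 [620.  278.6   3. ] [615.6 353.2   3. ] [617.8 315.9   3. ]
[[69.6, -25.8, -31.6], [69.6, 25.8, -31.7]] [69.05067241 -1.11734064  8.32314162] [0.6781539  0.29015684 0.17149067] -176.6671163286846
```

```bash
python3 -m jog '[[-0.17,0.06,0,0,0,0],[-0.34,0.11,0,0,0,0],[-0.512,0.165,-0.1,0,0,0],[-0.512,0.165,-0.3,0,0,0],[-0.512,0.165,-0.5,0,0,0],[-0.512,0.165,-0.65,0,0,0],[-0.512,0.165,-0.75,0,0,0],[-0.512,0.165,-0.8,0,0,0],[-0.512,0.165,-0.8,0,0,0],[-0.512,0.165,-0.8,0,0,0]]'
python3 - <<'E'
from h import *
snap('wrist',19)
E
```

```text
t: 40.35
tool_pos: [0.6032, 0.3167, 0.0537]
eef_rot: [[-0.998, -0.059, 0.002], [-0.059, 0.998, 0.0], [-0.002, 0.0, -1.0]]
force: [-0.4, -0.6, -3.6]
opening: 0.0507
```

View pics/wrist19.png

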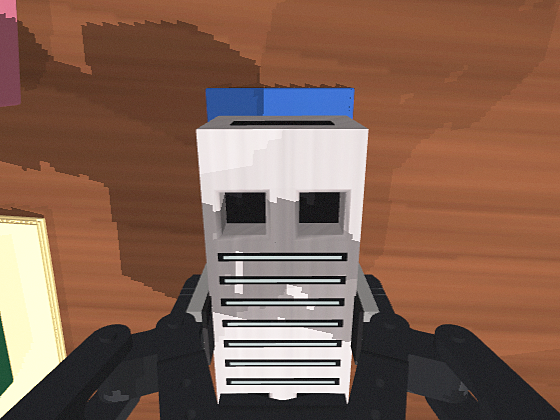

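Mat's near end shows at row 88, columns 207–354.

```bash
python3 - <<'E'
from h import *
from plant import env
w=load('pics/wrist19.npz');s=env.read_state()
A=ray(w,207,88,.003)*1000;B=ray(w,354,88,.003)*1000
c=(A+B)/2+78*np.array([.998,.059,0]);print(A,B,c,s['tool_pos'])
E
python3 -m jog '[[-0.007,-0.009,-0.05,0,0,0],[-0.007,-0.009,-0.1,0,0,0],[-0.007,-0.009,-0.18,0,0,0],[-0.007,-0.009,-0.22,0,0,0],[-0.007,-0.009,-0.22,0,0,0]]'
```

```text
[526.73216283 273.58527296   3.        ] [522.41160979 347.94297524   3.        ] [602.41588631 315.3661241    3.        ] [0.60320526 0.31668334 0.05372752]
t: 41.02
tool_pos: [0.6008, 0.3147, 0.0186]
eef_rot: [[-0.998, -0.059, -0.001], [-0.059, 0.998, -0.001], [0.001, -0.001, -1.0]]
force: [-1.1, 0.5, -3.7]
opening: 0.0509
```

```bash
python3 -m jog '[[0.005,0.003,-0.012,0,0,0],[0.005,0.003,-0.024,0,0,0],[0.005,0.003,-0.036,0,0,0],[0.005,0.003,-0.036,0,0,0]]'
python3 -m jog '[[0,0,-0.007,0,0,0],[0,0,-0.007,0,0,0]]'
python3 -m jog '[[0,0,-0.007,0,0,0],[0,0,-0.007,0,0,0]]'
```

```text
t: 41.52
tool_pos: [0.602, 0.3154, 0.0142]
eef_rot: [[-0.998, -0.059, 0.001], [-0.059, 0.998, -0.0], [-0.0, -0.001, -1.0]]
force: [-0.5, 0.1, -3.2]
opening: 0.0508
t: 41.78
tool_pos: [0.6021, 0.3155, 0.0132]
eef_rot: [[-0.998, -0.059, 0.001], [-0.059, 0.998, -0.0], [-0.001, -0.0, -1.0]]
force: [0.2, -0.8, -3.6]
opening: 0.051
t: 42.02
tool_pos: [0.6021, 0.3154, 0.0121]
eef_rot: [[-0.998, -0.059, 0.001], [-0.059, 0.998, -0.0], [-0.001, -0.0, -1.0]]
force: [0.2, -0.2, -4.3]
opening: 0.0508
```

```bash
python3 -m jog '[[0,0,-0.005,0,0,0],[0,0,-0.005,0,0,0]]'
python3 -m jog '[[0,0,-0.005,0,0,0],[0,0,-0.005,0,0,0]]'
```

```text
t: 42.28
tool_pos: [0.6023, 0.3155, 0.0115]
eef_rot: [[-0.998, -0.059, 0.001], [-0.059, 0.998, -0.0], [-0.001, -0.0, -1.0]]
force: [0.6, 0.2, -3.7]
opening: 0.0508
t: 42.52
tool_pos: [0.6022, 0.3155, 0.0115]
eef_rot: [[-0.998, -0.059, 0.001], [-0.059, 0.998, -0.0], [-0.001, -0.0, -1.0]]
force: [-3.0, -0.9, 6.1]
opening: 0.0503
```

Contact. Releasing, rising, and checking everything.

```bash
python3 -m jog '[[0,0,0,0,0,0],[0,0,0,0,0,0],[0,0,0,0,0,0]]' 0.35
python3 -m jog '[[0,0,0,0,0,0],[0,0,0,0,0,0],[0,0,0,0,0,0],[0,0,0,0,0,0]]' 0
python3 -m jog '[[0,0,0.1,0,0,0],[0,0,0.3,0,0,0],[0,0,0.6,0,0,0],[0,0,1,0,0,0],[0,0,1,0,0,0]]'
python3 - <<'E'
from h import *
snap('wrist',20)
E
python3 -m jog '[[-0.1,0.2,0.3,0,0,0],[-0.3,0.4,0.4,0,0,0],[-0.6,0.6,0.4,0,0,0],[-0.9,0.7,0.4,0,0,0],[-0.9,0.7,0.4,0,0,0]]'
python3 - <<'E'
from h import *
snap('top',20);snap('scene',20)
E
```

```text
t: 42.9
tool_pos: [0.6024, 0.3155, 0.0106]
eef_rot: [[-0.998, -0.059, 0.001], [-0.059, 0.998, -0.0], [-0.001, -0.0, -1.0]]
force: [0.4, 0.0, -0.8]
opening: 0.0555
t: 43.4
tool_pos: [0.6022, 0.3155, 0.0107]
eef_rot: [[-0.998, -0.059, 0.001], [-0.059, 0.998, -0.0], [-0.001, -0.0, -1.0]]
force: [-0.2, -0.1, -0.0]
opening: 0.0854
t: 44.02
tool_pos: [0.6058, 0.3174, 0.1684]
eef_rot: [[-0.998, -0.059, 0.011], [-0.059, 0.998, 0.005], [-0.011, 0.004, -1.0]]
force: [1.0, 0.4, -0.6]
opening: 0.0854
t: 44.7
tool_pos: [0.4636, 0.4211, 0.2198]
eef_rot: [[-0.998, -0.063, -0.002], [-0.063, 0.998, -0.002], [0.002, -0.002, -1.0]]
force: [0.3, -0.4, -0.0]
opening: 0.0854
```

View pics/wrist20.png

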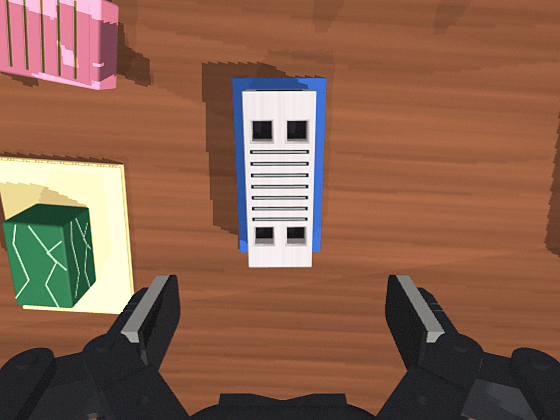

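View pics/top20.png

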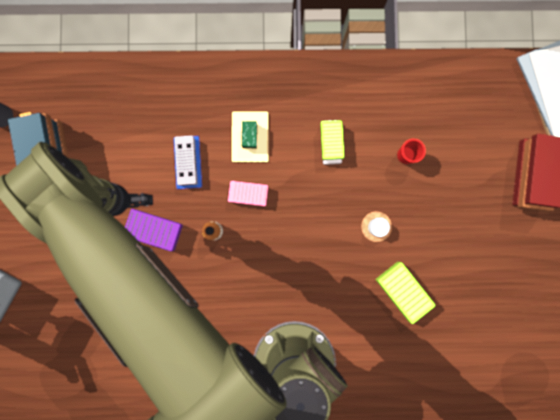

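View pics/scene20.png

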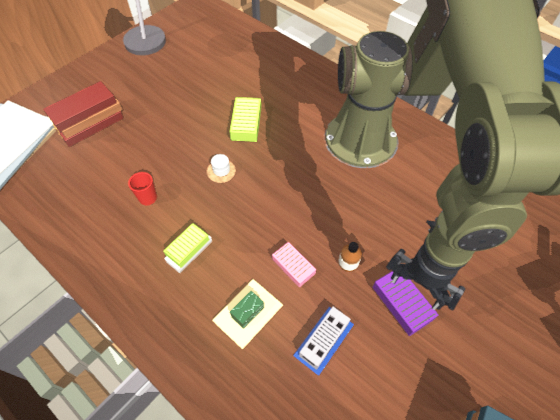

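All pieces are in place, and the bottle and cup pixels haven't moved. Final numeric check.

```bash
python3 - <<'E'
from h import *
w=load('pics/wrist20.npz');t=load('pics/top20.npz')
P=np.array([ray(w,u,v,.043)*1000 for u,v in((243,91),(316,91),(311,267),(249,267))]);d=P[2]+P[3]-P[0]-P[1]
print('rack',P.mean(0),np.degrees(np.arctan2(d[1],d[0])))
lime=lambda R,G,B:(G>B+60)&(G>150)&(G>R-10)
wh=lambda R,G,B:(R>205)&(G>205)&(B>205)
grn=lambda R,G,B:(G>R+15)&(G<150)
print('tray',blob(t,(310,110,355,175),lime,.054))
print('jar',blob(t,(360,210,395,245),wh,.051))
print('wt',blob(t,(235,115,265,155),grn,.054))
E
```

```text
rack [602.60009763 315.43196902  43.        ] 3.3570197185664443
tray [ 656.8 -117.4  116.3   67.5    2.3]
jar [ 399.7 -249.8   60.    57.2  -59.4]
wt [ 6.734e+02  1.253e+02  7.390e+01  4.090e+01 -6.000e-01]
```

```bash
python3 -m jog '[[0,0,0,0,0,0],[0,0,0,0,0,0]]'
python3 -c "
from plant import env
print(env.hand_in())"
```

```text
t: 45.05
tool_pos: [0.4681, 0.4198, 0.2203]
eef_rot: [[-0.998, -0.057, 0.0], [-0.057, 0.998, -0.001], [-0.0, -0.001, -1.0]]
force: [-0.6, -0.1, 0.5]
opening: 0.0852
the job is handed in; nothing more can be done
None
```

I took the stack apart in the order asked and put each piece away, then handed the job in at about 45 s. No verdict was reported. Each piece was lowered until it touched and then released; the highest contact force was about 21 N, with the jar. The wrist camera was used for the offsets below unless noted.

| Piece | Place | Last check |
|---|---|---|
| Opal jar | Cork coaster | Less than 1 mm off centre |
| Marble weight | Yellow cards | About 1 mm off centre, square with the pile |
| Lime tray | White base | Top camera puts it within about 1 mm of the socket centre; it lies flush, with the pins in the sockets |
| Steel rack | Blue mat | Within 1 mm of centre, angle 3.36° against the mat's 3.4° |

- **Weight turned round:** on the way to the cards the last joint reached its 180° limit and the weight tilted about 2.7° while carried. I levelled it and turned it half round before setting it down.
- **Check that disagreed:** the rough final top-camera measurement put the weight about 4 mm off in x. That colour outline is partly broken by the veins, so I trusted the wrist view.
- **Not measured:** the bottle and cup appear at the same pixels before and after.

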